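# Clamp the core box with the T-handle and deep socket

### The job

Clamp the core box shut: push the T-handle's square drive down into the taller of the two sockets until its spring ball clicks home (the short one cannot get past the long stud to the hexagon), set that socket right down over the hexagon of the eccentric clamp and turn it clockwise as far as it goes, so that the two black box halves are pressed together. Leave the T-handle and socket standing clicked together on the clamp, leave the short socket in its pocket, and do not disturb the other tools on the bench or topple the loose box half.

Things in the scene. Friction and masses are not known exactly. Their poses are not given: they have to be found in the camera images.
- tool_block: Hardwood block, 84 (x) x 268 (y) x 40 mm high, screwed to the bench. Origin: centre of its underside. Round pockets 30 mm deep (floor 10 mm above the bench) in a row along y: the T-handle's, 38 mm wide, at y = +95 mm; two for the sockets, 50 mm wide, at y = -10 and -90 mm; either socket may stand in either.
- t_handle: Plain steel T-handle, 0.42 kg, standing in its pocket, drive down. Origin on the shaft's axis at the shoulder, z up the shaft, x along the cross bar. Below it the square drive; above, a collar 36 mm wide to z = 14 mm, then the shaft, 24 mm wide, a flange and the hub. Cross bar 16 mm thick, 178 mm long.
- drive_shoulder (a point): Point on the T-handle, its origin: centre of the flat shoulder above the square drive; meets the socket's mouth when home. The drive below is 20 x 20 mm, faces square to the T-handle's x and y, 24 mm long, the last 5 mm tapering to 15 x 15 mm.
- t_hub (a point): Point on the T-handle, 80 mm above the shoulder: centre of its hub, a rounded block 44 (x) x 30 (y) x 34 mm with flat sides, best gripped across its 30 mm (y); the cross bar goes through it along x. A round thrust flange, 50 mm wide, its top 22 mm below this point, lets the fingertips push down.
- drive_ball (a joint): Spring ball (10 mm) in the +x face of the square drive, 13 mm below the shoulder: how far it is pressed in, m; 0 = fully out (free, or snapped into the socket's groove), at most 0.0045. Pushing it past the socket's lip takes about 15 to 22 N downward, then it clicks; it then carries the socket when the T-handle is lifted.
- deep_socket: The taller socket, plain steel, 100 mm long, 46 mm wide (42 at the top), 0.34 kg, loose in a pocket of the block, drive end up (top 110 mm above the bench). Origin: centre of its foot, z up. In the foot a hexagon hole, 32 mm across flats, 70 mm deep, 3 mm bevel, two of its flats square to the socket's x axis.
- deep_socket_mouth (a point): Point on the deep socket: centre of its upper end, 100 mm above its foot. Square hole 21.6 mm wide, 30 mm deep, faces square to the socket's x and y, 3 mm bevel at the mouth, a ball groove in all four faces: the drive fits in any of four ways.
- short_socket: The shorter socket, the same but only 60 mm long, 0.24 kg, in the other pocket. Origin: centre of its foot. Stays where it is.
- clamp_fixture: Iron fixture fixed to the bench: plate 250 (x) x 196 (y) x 12 mm. Origin on the bench; the plate reaches from x = -138 to +112 mm. Upright fence 56 mm high at the back, its face at x = +80 mm. The two core-box halves stand between the fence and the eccentric clamp, which is nearest the robot (pivot at x = -89, y = -14 mm).
- cam (a joint): Turn of the eccentric clamp about its upright pivot, rad (60 mm disc, 10 mm off centre): grows clockwise seen from above, from 0 to 0.15 at the start to its stop at 1.2, where its high side pushes the near half towards the fence; friction holds it. Takes up to 1 N m. Play in square and hexagon: the T-handle may have to turn up to 0.25 rad more than the cam.
- cam_seat (a point): Point on the eccentric clamp (turns with it), on its pivot, 34 mm above the bench: centre of the 47 mm washer on which the socket's foot rests. Above it the hexagon, 30 mm across flats, 22 mm high, top 4 mm bevelled, two of its flats square to this x axis. Through it a fixed stud, 17 mm thick, its end 101 mm above the bench.
- box_half_far: Black resin core-box half, 147 mm wide, 142 mm high, fixed on the fixture plate against the fence. Origin: centre of its underside; its x axis is square to its parting face and points to the other half (fixture -x).
- box_half_near: The other black core-box half, 63 x 147 x 142 mm, loose, between the far half and the eccentric disc, 2.5 to 4.5 mm short of closed at the start. Origin: centre of its underside, x axis the same way as the far half's. The box is shut when its origin is 60.7 mm from the far half's along that axis.
- mallet: Bystander: mallet lying or standing on the bench; leave it alone. Origin at the centre of its underside.
- scraper: Bystander: scraper lying or standing on the bench; leave it alone. Origin at the centre of its underside.
- sand_core: Bystander: sand core lying or standing on the bench; leave it alone. Origin at the centre of its underside.

How it is judged (in metres and radians):
On the way, in this order (a step that is already met when the one before it is completed fails the run):
1. the T-handle's drive is fully home in the deep socket and the ball has snapped into its groove (distance between drive_shoulder and deep_socket_mouth below 0.003 m and value of joint drive_ball below 0.0015 m), for 0.2 s.
2. with the deep socket down over the hexagon, the eccentric is turned to its stop (all of step 1 and distance between deep_socket and cam_seat below 0.006 m and angle between the z axis of deep_socket and the z axis of clamp_fixture, either way round below 0.12 rad and value of joint cam above 1.05 rad), for 0.2 s.
At the end, for the whole second after the job is handed in: Cam at its stop (over 1.05 rad); gap between halves under 1.5 mm; T-handle shoulder within 3 mm of the deep socket's mouth, ball out in its groove; socket foot within 6 mm of the washer, upright, at rest; short socket within 30 mm, others within 40 mm of their starts (all of step 2 and x of box_half_near in the frame of box_half_far below 0.0622 m and angle between the x axis of box_half_near and the x axis of box_half_far, either way round below 0.04 rad and linear speed of each of t_handle, deep_socket below 0.02 m/s and distance of short_socket from where it was at the start of the episode below 0.03 m and distance of each of mallet, scraper, sand_core from where it was at the start of the episode below 0.04 m); the robot touches nothing.
It fails at once if the loose core-box half is tipped over (angle between box_half_near's own z axis and vertical above 0.3 rad).
It fails at once if the short socket is taken from its pocket (distance of short_socket from where it was at the start of the episode above 0.03 m).
It fails at once if a bystanding tool is pushed away (distance of any of mallet, scraper, sand_core from where it was at the start of the episode above 0.04 m).
It also fails if it takes over 66 s, if anything falls off the work surface, if the arm or the gripper's body presses on something with over 40 N, if the wrist force passes 120 N, or if a joint passes its speed limit or range.

### The arm

A 6-joint arm with a two-finger parallel gripper is mounted at the origin on a cart in front of the work surface, level with it; the furniture and walls round the work are solid. World frame = base frame: x ahead of the robot, y to its left, z up, the work surface at z = 0. Lengths are in m, angles in degrees, forces in N, time in s.
With the tool pointing down it reaches from about 0.25 to 0.725 m from the base axis. Payload 9.7 kg.
Tool frame: the origin (TCP) lies on the centre line of the jaws, within the pads' length; the fingertips stand 17 mm ahead of it and the grasp point (between the pads) lies 2 mm behind it (bot.nose_length is the distance from the TCP to the fingertips, in m); x points along the fingers, y is the direction in which the jaws open and shut, and the axes are right-handed (so a half turn about x gives the same grasp; the last joint's range is limited). The gripper opens to 85 mm and grips with 20 to 120 N. Pads are 22 mm wide; open, the fingers measure 114 mm over their backs; the gripper's body (76 mm by 85 mm) begins 54 mm behind the grasp point. The pads swing forward as they close: fully open they stand 13 mm farther back than shut.
Start: joints at [65.203, 4.979, 10.078, 95.1, 0, 90], TCP at [0.231, 0.499, 0.248] pointing down, gripper open.
Joint ranges: [-179.16, 179.16], [-48.56, 103.87], [-65.8, 70.77], [-126.05, 130.52], [-82.76, 87.17], [-180, 180]. Speed limits (degrees/s): [127.2, 127.2, 147.25, 180, 180, 180].

### API

Orientations are given as [roll, pitch, yaw] about the fixed x, y, z axes, in that order (R = Rz(yaw) Ry(pitch) Rx(roll)).
In Python, from workcell import bot, viewer, ticket gives the robot as it stands.
- The arm moves only by the tool jog_arm, never from a script. Its argument "deltas" is a list of rows, each an object of numbers: "fingers": the opening, from 0 (shut) to 1 (fully open); "x", "y", "z": the shift along the world's x, y, z in mm; "twist": the turn about the world's z in degrees. A call has 1 to 10 rows; each row is the pose to reach, as a shift and turn from the pose measured when the call began; what a row does not reach only later rows make up. A row lasts 1/10 s, in which the tool goes at most 50 mm and 8.59 degrees, less where a joint would pass 70% of its speed; a pose out of reach is approached as far as the arm can. A call with a gripper value outside its range is refused whole. The fingers move at their own pace and stop on an object; "grip_force" is the grip in N (left out, the last holds). Time passes only in rows, so rows that repeat a pose let the fingers close. It gives the time, the measured TCP pose, the force and the opening at its end, in the units of the state.
- bot.get_obs(): the state, without advancing time (a new reading comes with each control period).
- viewer.camera(name): name is "side" or "top" or "wrist"; returns a dict with "image" (384x512x3 uint8, red, green, blue), "fovy" (degrees; the focal length in pixels is half the picture's height over the tangent of half this angle, whatever the lens; pixels are square), "cx", "cy" (the principal point, pixels), "D" ([k1, k2, p1, p2, k3] as OpenCV has them; the pictures are not rectified), "world_to_cam" (4x4, takes a point from world to camera coordinates); the wrist camera has in their place "tool_from_camera" (4x4, takes a point from camera to tool coordinates, whose origin is the TCP and whose axes are the tool frame's). Camera axes: x right, y down, z forward; pixel columns grow to the right and rows downward; lengths in m; the calibration is good to about 2 mm. A picture is of the moment at which its call begins: read the wrist's pose just before it. There is no depth.
- ticket.job_done(): hands the job in, once; it reports no verdict.
The state is a dict: "time": time; "q": joint angles; "qd": joint speeds; "joint_efforts": joint torques, N m; "ee_pos": TCP position; "tcp_rot": TCP orientation; "wrist_force": force on the tool from outside, world axes, zero at the start; "torque": the same for the moment, N m; "opening": finger opening in m.
Only numpy, scipy, OpenCV 4.12 (cv2) and the standard library are available. Lean on these libraries where they do the work, as an engineer would, in place of code of your own. Each camera call takes 0.05 s, during which the arm holds its last target.

## Working session

There is one attempt and no reset: what is moved stays moved. The work goes in short steps, Python scripts to look and compute and a tool call to move; the robot and the scene stay as the last step left them, time stands still between calls to the robot, and variables do not carry over. Pictures are saved under pics/ and viewed, and the job is handed in when it is done.

Besides the shell and the picture viewer there is one more tool, called by a JSON object that holds its "fn" and its "kwargs". jog_arm: Moves the arm, as the interface text tells. Its arguments: {"type":"object","properties":{"deltas":{"type":"array"},"grip_force":{"type":"number"}},"required":["deltas"]}

```bash
ls; mkdir -p pics; python3 - <<'E'
from workcell import bot, viewer, ticket
import cv2, numpy as np
print(bot.get_obs())
for n in ("side","top","wrist"):
    c=viewer.camera(n)
    cv2.imwrite(f"pics/{n}0.png",c["image"][:,:,::-1])
    print(n,{k:(np.round(v,4).tolist() if k!="image" else 0) for k,v in c.items()})
E
```

```text
pics
{'time': 0.0, 'q': array([6.52029198e+01, 5.01226879e+00, 1.00332140e+01, 9.51003907e+01,
       7.54152249e-04, 9.00007202e+01]), 'qd': array([ 0.074516  ,  0.06981835, -0.02398122, -0.02744565, -0.00057912,
       -0.02486952]), 'joint_efforts': array([ 2.96761784e-03, -5.20387423e+01,  4.64800680e+01,  1.62553391e-02,
        1.04198332e-04, -4.14108342e-06]), 'ee_pos': array([0.2305785 , 0.49909279, 0.24756074]), 'tcp_rot': array([ -90.54315488,   89.92055094, -115.34095574]), 'wrist_force': array([-0.65531117,  0.69508276,  0.50171055]), 'torque': array([0.03071595, 0.03134905, 0.00884608]), 'opening': 0.0853349175936217}
side {'image': 0, 'fovy': 48.1741, 'cx': 253.8613, 'cy': 198.7318, 'D': [-0.0721, 0.0, 0.0, 0.0, 0.0], 'world_to_cam': [[0.9132, -0.4072, 0.0158, -0.6253], [-0.156, -0.3852, -0.9096, 0.1436], [0.3765, 0.8281, -0.4153, 1.0832], [0.0, 0.0, 0.0, 1.0]]}
top {'image': 0, 'fovy': 53.0362, 'cx': 261.3585, 'cy': 193.7551, 'D': [-0.1239, 0.0, 0.0, 0.0, 0.0], 'world_to_cam': [[0.0265, -0.9996, -0.0011, -0.1443], [-0.9948, -0.0262, -0.098, 0.6407], [0.0979, 0.0037, -0.9952, 1.2661], [0.0, 0.0, 0.0, 1.0]]}
wrist {'image': 0, 'fovy': 66.2031, 'cx': 254.7251, 'cy': 191.0173, 'D': [-0.0159, 0.0, 0.0, 0.0, 0.0], 'tool_from_camera': [[-0.0008, -0.2654, 0.9641, -0.1257], [1.0, -0.0012, 0.0005, -0.0001], [0.0011, 0.9641, 0.2654, -0.0665], [0.0, 0.0, 0.0, 1.0]]}
```

View pics/side0.png

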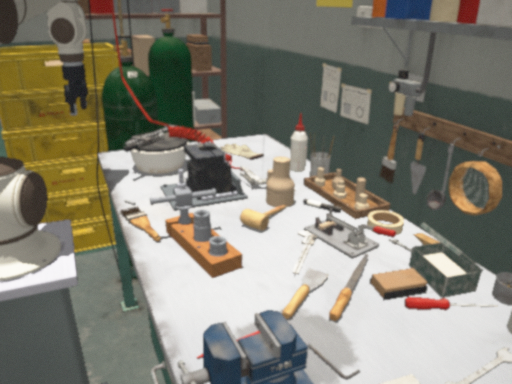

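View pics/top0.png

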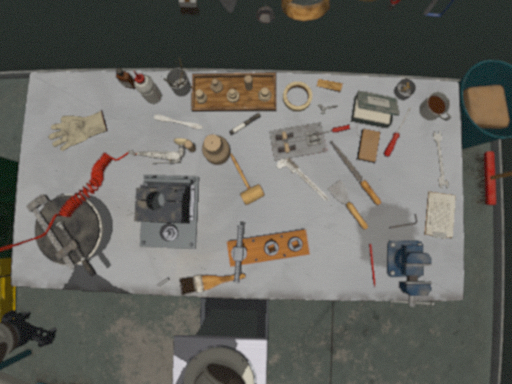

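View pics/wrist0.png

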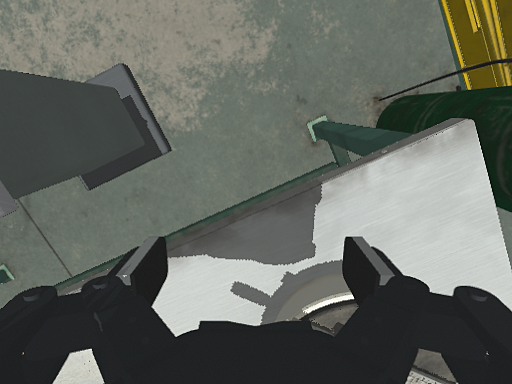

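```bash
cat > h.py <<'E'
from workcell import bot, viewer, ticket
import cv2, numpy as np
from scipy.spatial.transform import Rotation as Ro
def cam(n,save=None):
    o=bot.get_obs(); c=viewer.camera(n)
    if n=="wrist":
        T=np.eye(4);T[:3,:3]=Ro.from_euler('xyz',o['tcp_rot'],degrees=True).as_matrix();T[:3,3]=o['ee_pos']
        c['c2w']=T@np.array(c['tool_from_camera'])
    else: c['c2w']=np.linalg.inv(np.array(c['world_to_cam']))
    h=c['image'].shape[0]; f=h/2/np.tan(np.radians(c['fovy'])/2)
    c['K']=np.array([[f,0,c['cx']],[0,f,c['cy']],[0,0,1]]);c['D']=np.array(c['D'],float)
    if save: 
        cv2.imwrite(f"pics/{save}.png",c['image'][:,:,::-1]); 
        import pickle; pickle.dump(c,open(f"{save}.pkl","wb"))
    return c
def load(s):
    import pickle; return pickle.load(open(f"{s}.pkl","rb"))
def ray(c,uv):
    p=cv2.undistortPoints(np.array(uv,float).reshape(-1,1,2),c['K'],c['D']).reshape(-1,2)
    d=np.c_[p,np.ones(len(p))]@c['c2w'][:3,:3].T
    return c['c2w'][:3,3],d
def onz(c,uv,z):
    o,d=ray(c,uv); t=(z-o[2])/d[:,2]; return o+d*t[:,None]
def proj(c,P):
    w=np.linalg.inv(c['c2w']); r=cv2.Rodrigues(w[:3,:3])[0]
    return cv2.projectPoints(np.array(P,float).reshape(-1,3),r,w[:3,3],c['K'],c['D'])[0].reshape(-1,2)
def crop(c,x0,y0,x1,y1,s,name):
    im=c['image'][y0:y1,x0:x1,::-1]; cv2.imwrite(f"pics/{name}.png",cv2.resize(im,None,fx=s,fy=s,interpolation=cv2.INTER_CUBIC))
E
python3 - <<'E'
from h import *
c=cam("top","top1"); crop(c,120,160,320,300,4,"top1c")
s=cam("side","side1"); crop(s,100,130,300,280,4,"side1c")
# block corners approx top
print(onz(c,[[228,240],[306,230],[309,255],[230,265]],0.04).round(4))
E
```

```text
[[ 0.4864 -0.0208  0.04  ]
 [ 0.5262 -0.2791  0.04  ]
 [ 0.4438 -0.2906  0.04  ]
 [ 0.4041 -0.03    0.04  ]]
```

View pics/top1c.png

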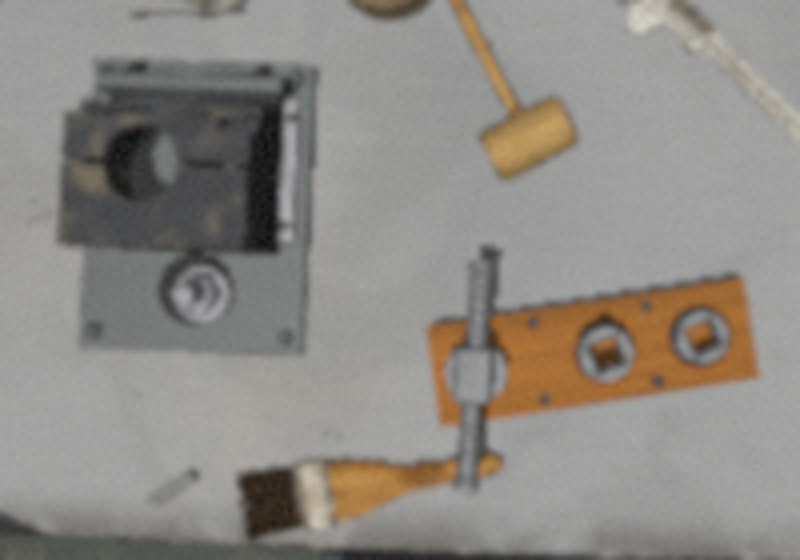

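View pics/side1c.png

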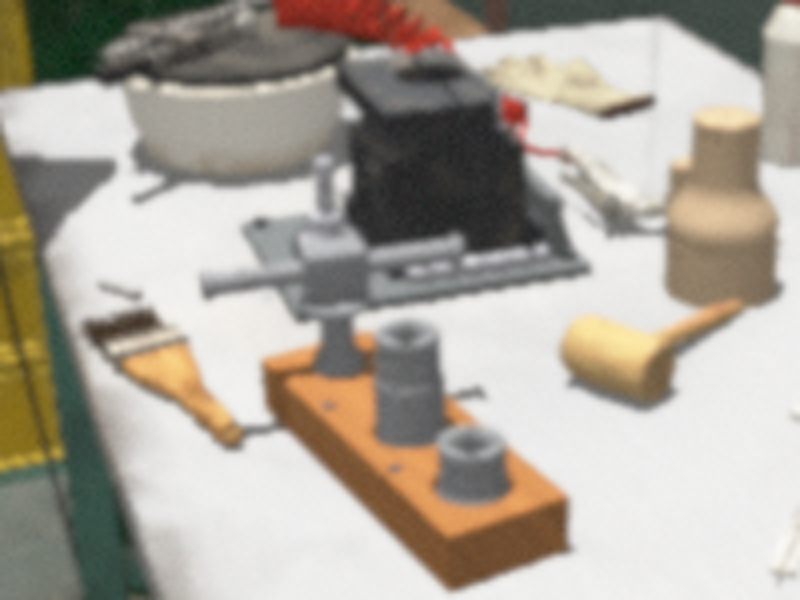

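```bash
python3 - <<'E'
from h import *
c=load("top1")
f=lambda l,z: onz(c,[[120+a/4,160+b/4] for a,b in l],z).round(4)
print("bar",f([(480,262),(468,487)],.114))
print("hub",f([(475,374)],.131))
print("deep",f([(606,349)],.110)); print("short",f([(700,334)],.07))
print("stud",f([(203,292)],.101),"washer",f([(197,290)],.045))
print("plate",f([(97,60),(318,68),(303,354),(82,346)],.012))
print(Ro.from_euler('xyz',bot.get_obs()['tcp_rot'],degrees=True).as_matrix().round(2))
E
```

```text
bar [[ 0.5345 -0.0634  0.114 ]
 [ 0.3594 -0.0593  0.114 ]]
hub [[ 0.4481 -0.0631  0.131 ]]
deep [[ 0.4692 -0.1639  0.11  ]]
short [[ 0.4815 -0.2408  0.07  ]]
stud [[0.5043 0.1576 0.101 ]] washer [[0.5052 0.176  0.045 ]]
plate [[0.7011 0.2821 0.012 ]
 [0.6987 0.0876 0.012 ]
 [0.4536 0.0905 0.012 ]
 [0.4536 0.2822 0.012 ]]
[[-0.    0.42  0.91]
 [-0.    0.91 -0.42]
 [-1.   -0.    0.  ]]
```

{"fn": "jog_arm", "kwargs": {"deltas": [{"x":30,"y":-38,"z":10,"twist":4,"fingers":1},{"x":60,"y":-75,"z":20,"twist":8},{"x":90,"y":-115,"z":30,"twist":12},{"x":115,"y":-155,"z":40,"twist":16},{"x":140,"y":-195,"z":50,"twist":20},{"x":165,"y":-235,"z":60,"twist":23},{"x":190,"y":-275,"z":70,"twist":23},{"x":215,"y":-310,"z":70,"twist":23},{"x":230,"y":-330,"z":70,"twist":23},{"x":230,"y":-330,"z":70,"twist":23}]}}

```text
validation failed for argument at $.de...
```

```bash
python3 - <<'E'
from h import *
c=cam("wrist","w1"); print(bot.get_obs()['ee_pos'],bot.get_obs()['tcp_rot'],bot.get_obs()['q'].round(1),bot.get_obs()['qd'].round(1))
E
```

```text
[0.23064877 0.49922933 0.24802654] [ -88.0105986    89.97160053 -112.80647451] [65.2  5.  10.1 95.1 -0.  90. ] [ 0.1 -0.1  0.2 -0.  -0.   0.1]
```

View pics/w1.png

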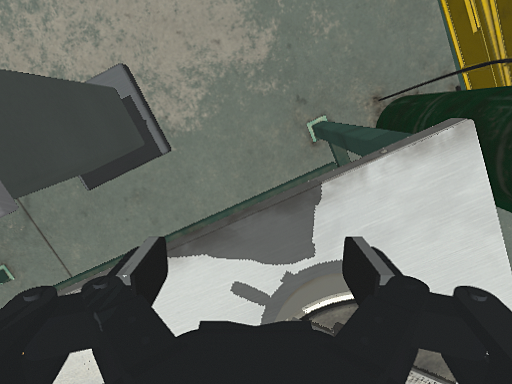

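{"fn": "jog_arm", "kwargs": {"deltas": [{"x":30,"y":-38,"z":10,"twist":4,"fingers":1},{"x":60,"y":-75,"z":20,"twist":8,"fingers":1},{"x":90,"y":-115,"z":30,"twist":12,"fingers":1},{"x":115,"y":-155,"z":40,"twist":16,"fingers":1},{"x":140,"y":-195,"z":50,"twist":20,"fingers":1},{"x":165,"y":-235,"z":60,"twist":23,"fingers":1},{"x":190,"y":-275,"z":70,"twist":23,"fingers":1},{"x":215,"y":-310,"z":70,"twist":23,"fingers":1},{"x":230,"y":-330,"z":70,"twist":23,"fingers":1},{"x":230,"y":-330,"z":70,"twist":23,"fingers":1}]}}

```text
time: 1.3
ee_pos: [0.4621, 0.1669, 0.3177]
tcp_rot: [-94.9, 89.9, -96.9]
wrist_force: [0.2, 0.0, 0.3]
opening: 0.0852
```

```bash
python3 - <<'E'
from h import *
o=bot.get_obs();c=cam("wrist","w2"); print(o['ee_pos'],o['tcp_rot'],o['q'].round(1),o['qd'].round(1))
E
```

```text
[0.46205316 0.16689307 0.31774441] [-94.89941862  89.94583274 -96.91279984] [ 19.9  -0.9  11.9 102.8  -0.   21.9] [ 3.4 -0.8 -0.8  0.4  0.9  3. ]
```

View pics/w2.png

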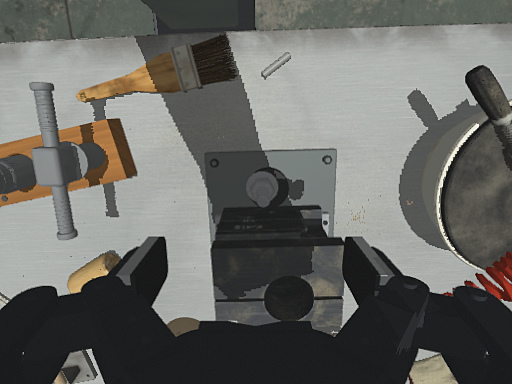

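```bash
python3 - <<'E'
from h import *
c=load("w2"); crop(c,200,140,350,230,5,"w2c")
crop(c,0,60,150,260,4,"w2d")
E
```

```text
(no output)
```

View pics/w2c.png

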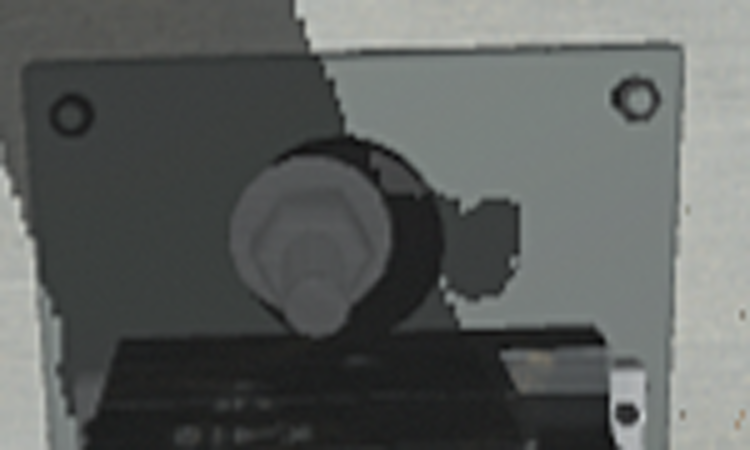

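View pics/w2d.png

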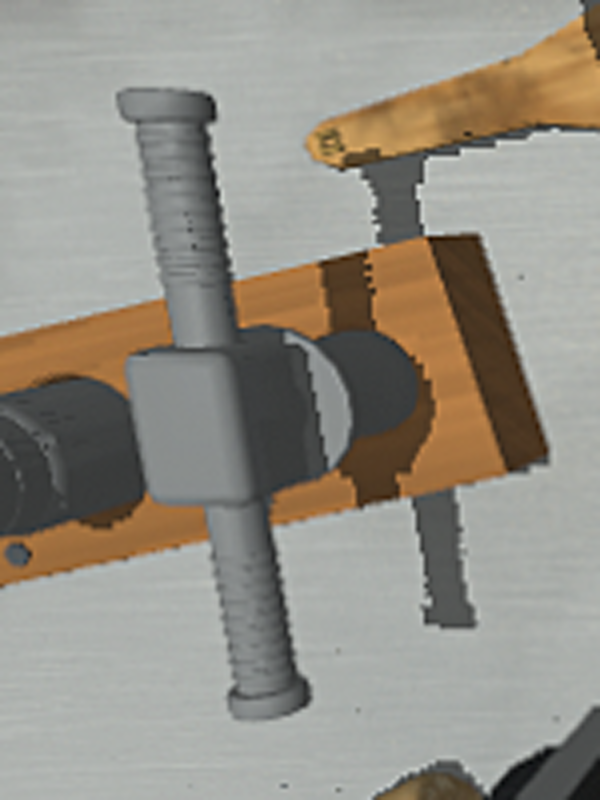

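```bash
python3 - <<'E'
from h import *
c=load("w2"); p=lambda l:[[200+a/5,140+b/5] for a,b in l]
print("stud",onz(c,p([(318,307)]),.101).round(4))
print("washer",onz(c,p([(311,238)]),.034).round(4), onz(c,p([(230,238),(392,238),(311,155)]),.034).round(4).tolist())
e=onz(c,p([(26,64),(683,45)]),.012);print("edge",e.round(4),np.degrees(np.arctan2(*(e[0]-e[1])[:2])))
h=onz(c,p([(282,195),(345,195),(250,240),(372,235)]),.052);print("hex",h.round(4))
q=lambda l:[[a/4,60+b/4] for a,b in l]
b=onz(c,q([(167,105),(270,705)]),.118);print("bar",b.round(4),np.degrees(np.arctan2(*(b[1]-b[0])[1::-1])), b.mean(0))
t=onz(c,q([(132,355),(232,350),(250,503),(152,498)]),.131);print("hubtop",t.round(4),t.mean(0))
E
```

```text
stud [[0.5033 0.1758 0.101 ]]
washer [[0.5035 0.1757 0.034 ]] [[0.5027, 0.1524, 0.034], [0.5043, 0.199, 0.034], [0.4792, 0.1764, 0.034]]
edge [[0.4535 0.094  0.012 ]
 [0.4548 0.2867 0.012 ]] -179.6003953906443
hex [[0.4864 0.1679 0.052 ]
 [0.487  0.185  0.052 ]
 [0.4987 0.1586 0.052 ]
 [0.4985 0.1922 0.052 ]]
bar [[ 0.3625 -0.0546  0.118 ]
 [ 0.5335 -0.062   0.118 ]] -2.4825804520082415 [ 0.44799383 -0.05828051  0.118     ]
hubtop [[ 0.4261 -0.0693  0.131 ]
 [ 0.4259 -0.0419  0.131 ]
 [ 0.4678 -0.0458  0.131 ]
 [ 0.4654 -0.073   0.131 ]] [ 0.44633251 -0.05749275  0.131     ]
```

{"fn": "jog_arm", "kwargs": {"deltas": [{"x":-5,"y":-45,"z":-3,"twist":0,"fingers":1},{"x":-10,"y":-95,"z":-8,"twist":0,"fingers":1},{"x":-15,"y":-140,"z":-12,"twist":0,"fingers":1},{"x":-20,"y":-185,"z":-16,"twist":0,"fingers":1},{"x":-25,"y":-235,"z":-20,"twist":0,"fingers":1},{"x":-28,"y":-265,"z":-20,"twist":0,"fingers":1},{"x":-32,"y":-280,"z":-20,"twist":0,"fingers":1},{"x":-32,"y":-280,"z":-20,"twist":0,"fingers":1},{"x":-32,"y":-280,"z":-20,"twist":0,"fingers":1}]}}

```text
time: 2.25
ee_pos: [0.4293, -0.1111, 0.2979]
tcp_rot: [-141.3, 90.0, -143.2]
wrist_force: [1.1, -0.4, -0.3]
opening: 0.0853
```

```bash
python3 - <<'E'
from h import *
o=bot.get_obs();c=cam("wrist","w3"); print(o['ee_pos'],o['tcp_rot'],o['q'].round(1),o['qd'].round(1))
crop(c,90,60,410,280,2.5,"w3c")
E
```

```text
[ 0.42925314 -0.11109492  0.29788667] [-141.26917603   89.97878973 -143.22367755] [-14.5  -8.1   2.9 101.   -0.  -12.5] [ 1.1  0.   0.1 -0.1 -0.1 -0. ]
```

View pics/w3c.png

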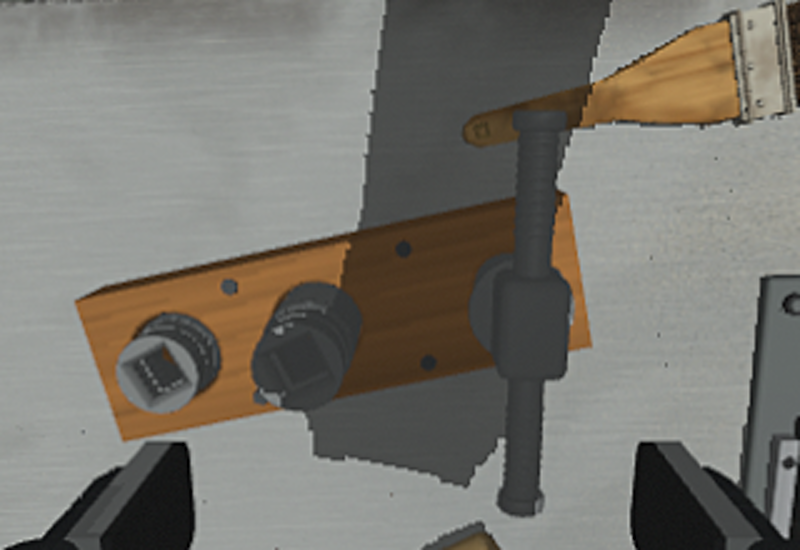

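Sharpen the dark region for the T-handle and the deep socket's mouth.

```bash
python3 - <<'E'
from h import *
c=load("w3")
im=np.clip(c['image'].astype(float)*2.3,0,255).astype(np.uint8)
a=cv2.resize(im[165:230,180:245,::-1],None,fx=9,fy=9,interpolation=cv2.INTER_CUBIC)
b=cv2.resize(im[100:270,270:340,::-1],None,fx=3.44,fy=3.44,interpolation=cv2.INTER_CUBIC)
H=max(a.shape[0],b.shape[0]); 
cv2.imwrite("pics/w3a.png",a);cv2.imwrite("pics/w3b.png",b)
E
```

```text
(no output)
```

View pics/w3a.png

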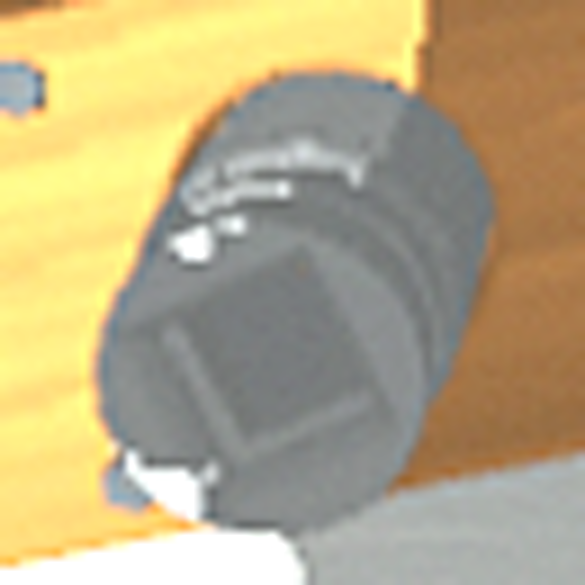

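View pics/w3b.png

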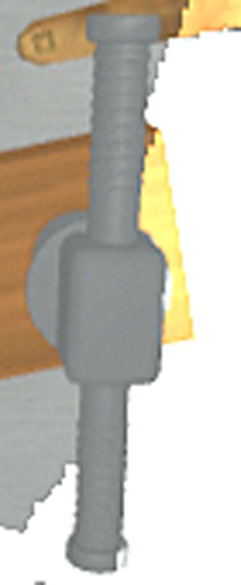

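```bash
python3 - <<'E'
from h import *
c=load("w3"); a=lambda l:[[180+x/9-.5+.5/9,165+y/9-.5+.5/9] for x,y in l]
b=lambda l:[[270+x/3.44-.4,100+y/3.44-.4] for x,y in l]
e=onz(c,b([(124,17),(97,570)]),.114); print("bar ends",e.round(4),e.mean(0),np.linalg.norm(e[0]-e[1]),np.degrees(np.arctan2(*(e[1]-e[0])[1::-1])))
k=onz(c,b([(118,200),(103,400)]),.114);print("bar mid",k.round(4),np.degrees(np.arctan2(*(k[1]-k[0])[1::-1])))
h=onz(c,b([(62,310),(163,310),(112,240),(112,382)]),.131);print("hub sil",h.round(4))
m=onz(c,a([(100,372),(425,372),(262,533),(262,215)]),.110);print("mouth",m.round(4),m[:2].mean(0),m[2:].mean(0))
s=onz(c,a([(165,330),(305,248),(390,400),(250,457)]),.110);print("sq",s.round(4),s.mean(0))
for i,j in((0,1),(1,2),(3,2),(0,3)): d=s[j]-s[i];print(np.degrees(np.arctan2(d[1],d[0]))%90,np.linalg.norm(d))
# gray edges
E
```

```text
bar ends [[ 0.3591 -0.0574  0.114 ]
 [ 0.54   -0.0647  0.114 ]] [ 0.44957207 -0.06102722  0.114     ] 0.18102285046948574 -2.3066535318770396
bar mid [[ 0.4132 -0.0587  0.114 ]
 [ 0.4784 -0.063   0.114 ]] -3.754894967388433
hub sil [[ 0.443  -0.0779  0.131 ]
 [ 0.4441 -0.0477  0.131 ]
 [ 0.4222 -0.0631  0.131 ]
 [ 0.4663 -0.0628  0.131 ]]
mouth [[ 0.4637 -0.1844  0.11  ]
 [ 0.4652 -0.1439  0.11  ]
 [ 0.4859 -0.1659  0.11  ]
 [ 0.4443 -0.1627  0.11  ]] [ 0.46444933 -0.16415581  0.11      ] [ 0.46505911 -0.16425903  0.11      ]
sq [[ 0.4586 -0.1758  0.11  ]
 [ 0.4486 -0.1577  0.11  ]
 [ 0.4687 -0.1485  0.11  ]
 [ 0.4756 -0.1666  0.11  ]] [ 0.46286958 -0.16215091  0.11      ]
28.70208978564503 0.020657968871523467
24.61980045589817 0.022038314748047166
20.97605314615481 0.019349867379836575
28.45041549169872 0.019381258469922048
```

{"fn": "jog_arm", "kwargs": {"grip_force": 80, "deltas": [{"x":10,"y":25,"z":-25,"twist":0,"fingers":1},{"x":18,"y":50,"z":-60,"twist":0,"fingers":1},{"x":18,"y":50,"z":-90,"twist":0,"fingers":1},{"x":18,"y":50,"z":-120,"twist":0,"fingers":1},{"x":18,"y":50,"z":-150,"twist":0,"fingers":1},{"x":18,"y":50,"z":-170,"twist":0,"fingers":1},{"x":18,"y":50,"z":-182,"twist":0,"fingers":1},{"x":18,"y":50,"z":-187,"twist":0,"fingers":1},{"x":18,"y":50,"z":-187,"twist":0,"fingers":1}]}}

```text
time: 3.2
ee_pos: [0.4475, -0.0603, 0.111]
tcp_rot: [-146.7, 90.0, -148.5]
wrist_force: [-0.6, -0.2, 0.1]
opening: 0.0853
```

```bash
python3 - <<'E'
from h import *
o=bot.get_obs();c=cam("wrist","w4"); print(o['ee_pos'],o['wrist_force'],o['q'].round(1))
E
```

```text
[ 0.44747131 -0.06027824  0.11102488] [-0.60252099 -0.15917179  0.12986531] [ -7.7  -9.  -18.7  80.3  -0.   -5.8]
```

View pics/w4.png

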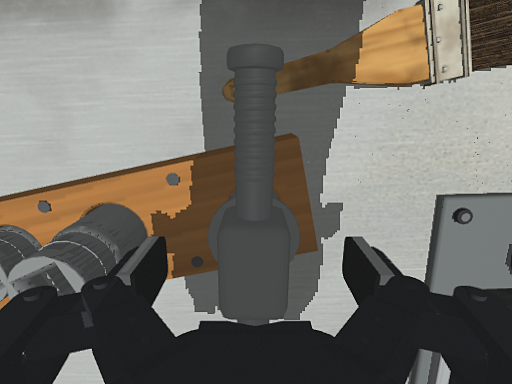

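{"fn": "jog_arm", "kwargs": {"grip_force": 80, "deltas": [{"x":0,"y":0,"z":0,"twist":0,"fingers":0.3},{"x":0,"y":0,"z":0,"twist":0,"fingers":0.2},{"x":0,"y":0,"z":0,"twist":0,"fingers":0.1},{"x":0,"y":0,"z":0,"twist":0,"fingers":0.1},{"x":0,"y":0,"z":0,"twist":0,"fingers":0.1},{"x":0,"y":0,"z":0,"twist":0,"fingers":0.1},{"x":0,"y":0,"z":0,"twist":0,"fingers":0.1}]}}

```text
time: 3.95
ee_pos: [0.448, -0.0606, 0.1122]
tcp_rot: [-22.0, 89.9, -23.9]
wrist_force: [-0.3, -0.8, 5.7]
opening: 0.0292
```

{"fn": "jog_arm", "kwargs": {"grip_force": 80, "deltas": [{"x":0,"y":0,"z":15,"twist":0,"fingers":0.1},{"x":0,"y":0,"z":45,"twist":0,"fingers":0.1},{"x":0,"y":0,"z":80,"twist":0,"fingers":0.1},{"x":0,"y":0,"z":115,"twist":0,"fingers":0.1},{"x":0,"y":0,"z":135,"twist":7,"fingers":0.1},{"x":5,"y":-30,"z":140,"twist":14,"fingers":0.1},{"x":10,"y":-65,"z":140,"twist":21,"fingers":0.1},{"x":17,"y":-100,"z":140,"twist":28,"fingers":0.1},{"x":17,"y":-103.5,"z":140,"twist":28,"fingers":0.1},{"x":17,"y":-103.5,"z":140,"twist":28,"fingers":0.1}]}}

```text
time: 4.95
ee_pos: [0.4647, -0.1648, 0.252]
tcp_rot: [47.2, 90.0, 73.1]
wrist_force: [-0.9, 0.2, -4.8]
opening: 0.0289
```

```bash
python3 - <<'E'
from h import *
o=bot.get_obs();c=cam("wrist","w5");s=cam("side","s5"); t=cam("top","t5");print(o['ee_pos'],o['wrist_force'],o['q'].round(2),o['opening'])
crop(s,150,150,270,280,5,"s5c"); crop(c,180,130,330,270,5,"w5c")
E
```

```text
[ 0.46467684 -0.16479465  0.25198823] [-0.88903978  0.18534027 -4.80712046] [-1.955e+01 -2.740e+00  2.650e+00  9.539e+01  5.000e-02 -4.551e+01] 0.028875320269355128
```

View pics/w5.png

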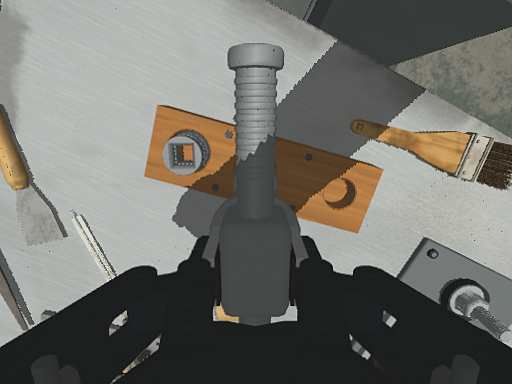

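View pics/s5c.png

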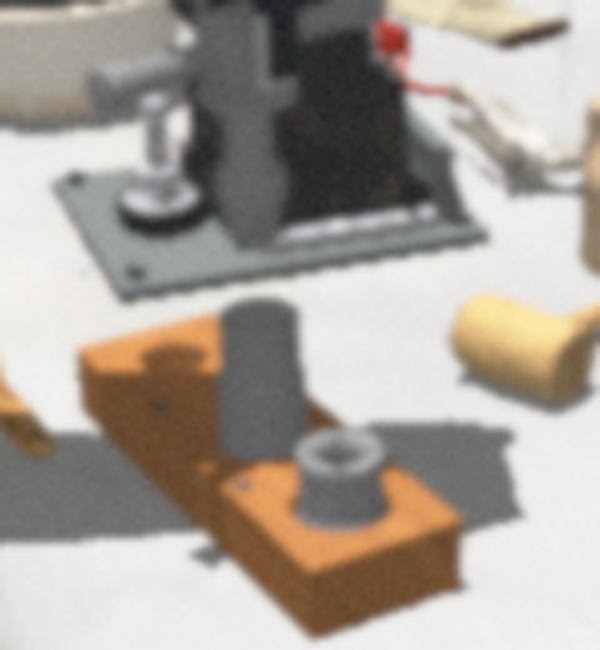

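```bash
python3 - <<'E'
from h import *
s=load("s5")
P=proj(s,[[.4647,-.1648,.174],[.4647,-.1648,.150],[.465,-.164,.110],[.465,-.164,.04]]); print(((P-[150,150])*5).round(1))
im=np.clip(s['image'].astype(float)*1.8,0,255).astype(np.uint8)
cv2.imwrite("pics/s5d.png",cv2.resize(im[170:250,175:235,::-1],None,fx=8,fy=8,interpolation=cv2.INTER_CUBIC))
print(((P-[175,170])*8).round(1))
E
```

```text
[[251.5 195.2]
 [253.2 239.9]
 [256.2 311.7]
 [261.  433.3]]
[[202.3 152.3]
 [205.1 223.8]
 [209.8 338.7]
 [217.7 533.3]]
```

View pics/s5d.png

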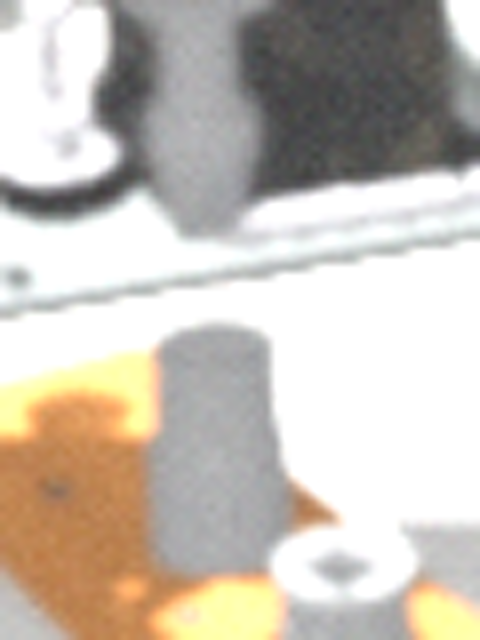

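{"fn": "jog_arm", "kwargs": {"grip_force": 100, "deltas": [{"x":0,"y":0,"z":-15,"twist":0,"fingers":0.1},{"x":0,"y":0,"z":-30,"twist":0,"fingers":0.1},{"x":0,"y":0,"z":-38,"twist":0,"fingers":0.1},{"x":0,"y":0,"z":-42,"twist":0,"fingers":0.1},{"x":0,"y":0,"z":-46,"twist":0,"fingers":0.1},{"x":0,"y":0,"z":-49,"twist":0,"fingers":0.1}]}}

```text
time: 5.7
ee_pos: [0.465, -0.1632, 0.2037]
tcp_rot: [-19.4, 89.9, 6.7]
wrist_force: [1.0, -0.0, -3.9]
opening: 0.0287
```

{"fn": "jog_arm", "kwargs": {"deltas": [{"x":0,"y":0,"z":-3,"twist":0,"fingers":0.1},{"x":0,"y":0,"z":-6,"twist":0,"fingers":0.1},{"x":0,"y":0,"z":-9,"twist":0,"fingers":0.1},{"x":0,"y":0,"z":-9,"twist":0,"fingers":0.1}]}}

```text
time: 6.1
ee_pos: [0.4649, -0.1632, 0.1942]
tcp_rot: [-11.0, 89.9, 15.2]
wrist_force: [1.3, 0.2, -3.8]
opening: 0.0291
```

```bash
python3 - <<'E'
from h import *
s=cam("side","s6"); 
im=np.clip(s['image'].astype(float)*1.8,0,255).astype(np.uint8)
cv2.imwrite("pics/s6d.png",cv2.resize(im[160:250,165:245,::-1],None,fx=6.6,fy=6.6,interpolation=cv2.INTER_CUBIC))
E
```

```text
(no output)
```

View pics/s6d.png

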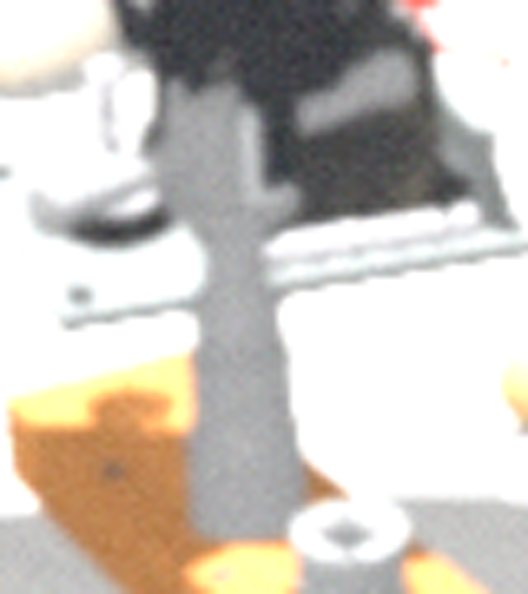

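{"fn": "jog_arm", "kwargs": {"deltas": [{"x":0,"y":0,"z":-2,"twist":0,"fingers":0.1},{"x":0,"y":0,"z":-4,"twist":0,"fingers":0.1},{"x":0,"y":0,"z":-5,"twist":0,"fingers":0.1}]}}

```text
time: 6.45
ee_pos: [0.4647, -0.1632, 0.1887]
tcp_rot: [24.0, 89.9, 50.1]
wrist_force: [0.2, 0.3, -4.1]
opening: 0.0286
```

{"fn": "jog_arm", "kwargs": {"deltas": [{"x":0,"y":0,"z":-1.5,"twist":0,"fingers":0.1},{"x":0,"y":0,"z":-3,"twist":0,"fingers":0.1}]}}

```text
time: 6.65
ee_pos: [0.4656, -0.163, 0.188]
tcp_rot: [-19.9, 89.7, 6.2]
wrist_force: [-3.1, 5.9, 23.0]
opening: 0.0286
```

{"fn": "jog_arm", "kwargs": {"deltas": [{"x":0,"y":0,"z":-1.5,"twist":0,"fingers":0.1},{"x":0,"y":0,"z":-2.5,"twist":0,"fingers":0.1}]}}

```text
time: 6.85
ee_pos: [0.4666, -0.1633, 0.1879]
tcp_rot: [-31.6, 89.5, -5.5]
wrist_force: [-2.3, -0.5, 18.7]
opening: 0.0286
```

```bash
python3 - <<'E'
from h import *
o=bot.get_obs();print(o['ee_pos'],o['wrist_force'])
s=cam("side","s7"); o=bot.get_obs();print(o['ee_pos'],o['wrist_force'])
im=np.clip(s['image'].astype(float)*1.8,0,255).astype(np.uint8)
cv2.imwrite("pics/s7d.png",cv2.resize(im[160:250,165:245,::-1],None,fx=6.6,fy=6.6,interpolation=cv2.INTER_CUBIC))
E
```

```text
[ 0.46662499 -0.16330879  0.1879415 ] [-2.26880689 -0.4885729  18.67089169]
[ 0.46668432 -0.16334367  0.18803426] [-0.11992003  0.20994339 12.51561006]
```

View pics/s7d.png

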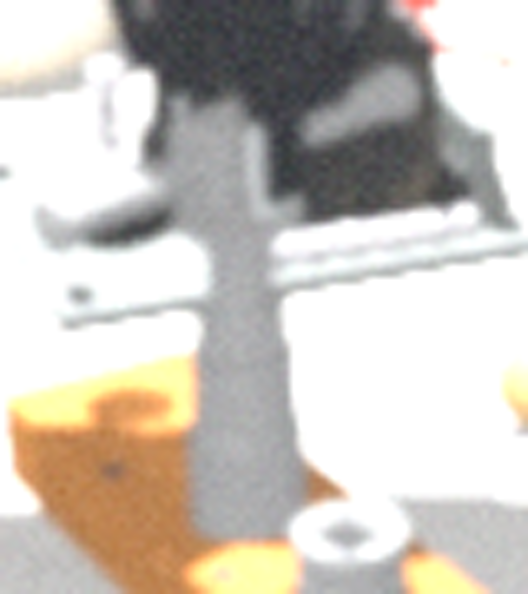

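{"fn": "jog_arm", "kwargs": {"deltas": [{"x":-1.5,"y":0,"z":-3,"twist":0,"fingers":0.1},{"x":-1.5,"y":0,"z":-5,"twist":0,"fingers":0.1},{"x":-1.5,"y":0,"z":-7,"twist":0,"fingers":0.1}]}}

```text
time: 7.2
ee_pos: [0.4677, -0.1642, 0.1875]
tcp_rot: [-39.2, 88.8, -13.1]
wrist_force: [-3.2, 2.0, 48.1]
opening: 0.0284
```

```bash
python3 - <<'E'
from h import *
o=bot.get_obs();print(o['ee_pos'],o['wrist_force'],o['tcp_rot'])
s=cam("side","s8"); o=bot.get_obs();print(o['ee_pos'],o['wrist_force'])
im=np.clip(s['image'].astype(float)*1.8,0,255).astype(np.uint8)
cv2.imwrite("pics/s8d.png",cv2.resize(im[160:250,165:245,::-1],None,fx=6.6,fy=6.6,interpolation=cv2.INTER_CUBIC))
E
```

```text
[ 0.46769559 -0.16417386  0.18746868] [-3.16403274  1.98791387 48.05204492] [-39.18921732  88.77419223 -13.05534156]
[ 0.46768805 -0.16412073  0.18756067] [-2.39707243  2.5639689  37.66113463]
```

View pics/s8d.png

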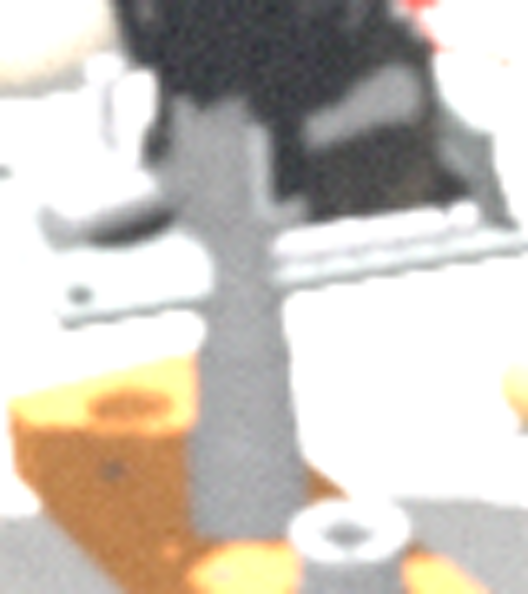

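{"fn": "jog_arm", "kwargs": {"deltas": [{"x":0,"y":0,"z":6,"twist":0,"fingers":0.1},{"x":0,"y":0,"z":14,"twist":0,"fingers":0.1},{"x":0,"y":0,"z":20,"twist":0,"fingers":0.1},{"x":0,"y":0,"z":20,"twist":0,"fingers":0.1}]}}

```text
time: 7.65
ee_pos: [0.4677, -0.1641, 0.2074]
tcp_rot: [-38.8, 88.8, -12.7]
wrist_force: [-0.3, 7.4, -9.5]
opening: 0.029
```

```bash
python3 - <<'E'
from h import *
o=bot.get_obs();print(o['ee_pos'],o['wrist_force'],o['tcp_rot'],o['q'])
print(Ro.from_euler('xyz',o['tcp_rot'],degrees=True).as_matrix().round(4))
s=cam("side","s9")
im=np.clip(s['image'].astype(float)*1.8,0,255).astype(np.uint8)
cv2.imwrite("pics/s9d.png",cv2.resize(im[160:250,165:245,::-1],None,fx=6.6,fy=6.6,interpolation=cv2.INTER_CUBIC))
E
```

```text
[ 0.46765427 -0.16413318  0.20742487] [-0.31771433  7.42868769 -9.48658953] [-38.82568435  88.8113354  -12.6919531 ] [-19.41484435  -4.27728487  -3.76836803  89.32842323   0.13914418
 -45.54714212]
[[ 0.0202 -0.4403  0.8976]
 [-0.0046  0.8977  0.4405]
 [-0.9998 -0.013   0.0162]]
```

View pics/s9d.png

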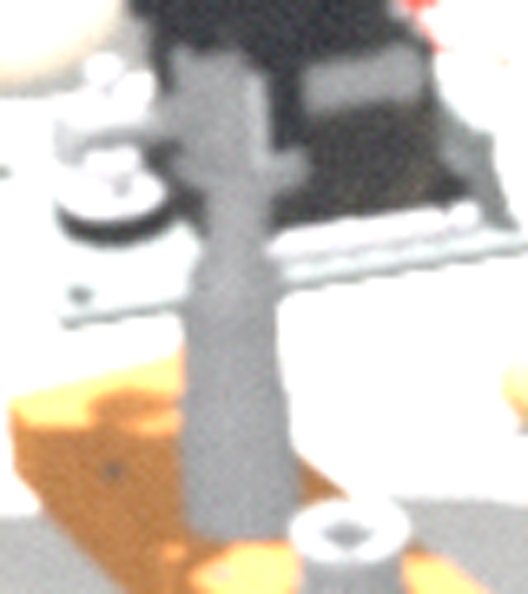

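{"fn": "jog_arm", "kwargs": {"deltas": [{"x":0,"y":0.5,"z":8,"twist":0,"fingers":0.1},{"x":0,"y":0.5,"z":20,"twist":0,"fingers":0.1},{"x":0,"y":0.5,"z":50,"twist":0,"fingers":0.1},{"x":0,"y":0.5,"z":85,"twist":0,"fingers":0.1},{"x":0,"y":0.5,"z":105,"twist":0,"fingers":0.1},{"x":0,"y":0.5,"z":105,"twist":0,"fingers":0.1}]}}

```text
time: 8.3
ee_pos: [0.4683, -0.1639, 0.3156]
tcp_rot: [-40.2, 88.5, -14.1]
wrist_force: [-3.5, -7.6, -6.3]
opening: 0.029
```

```bash
python3 - <<'E'
from h import *
o=bot.get_obs();print(o['ee_pos'],o['wrist_force'],o['torque'],o['tcp_rot'],o['opening'])
print(Ro.from_euler('xyz',o['tcp_rot'],degrees=True).as_matrix().round(4)[:,0])
s=cam("side","s10");cam("wrist","w10")
im=np.clip(s['image'].astype(float)*1.6,0,255).astype(np.uint8)
cv2.imwrite("pics/s10d.png",cv2.resize(im[100:240,150:250,::-1],None,fx=4.3,fy=4.3,interpolation=cv2.INTER_CUBIC))
p=o['ee_pos']; P=proj(s,[p+[0,0,.0],p-[0,0,.078],p-[0,0,.178]]);print((P-[150,100])*4.3)
E
```

```text
[ 0.46829077 -0.16385826  0.31561273] [-3.52950303 -7.61324476 -6.30312634] [-0.38687729 -0.12060275  0.12070098] [-40.20758545  88.54067507 -14.07035605] 0.02901271601315187
[ 0.0247 -0.0062 -0.9997]
[[213.05288722 139.92653496]
 [217.91993759 276.16841179]
 [223.97631076 439.18582297]]
```

View pics/s10d.png

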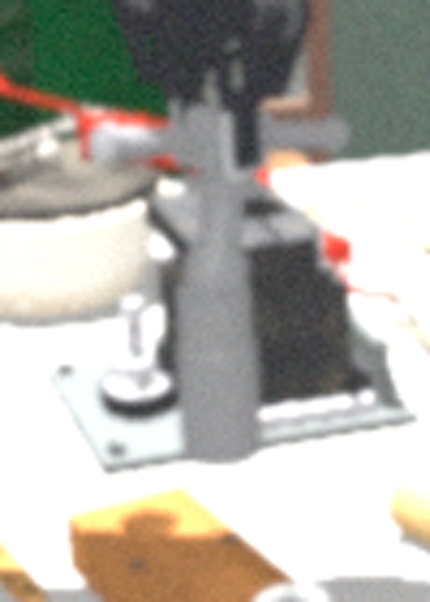

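View pics/w10.png

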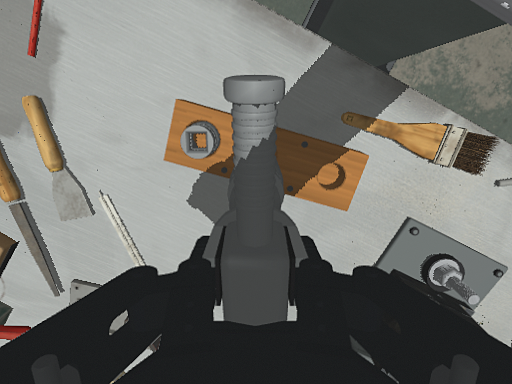

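```bash
python3 - <<'E'
from h import *
for k,p,off in (("s5",np.array([.4647,-.1648,.252]),[150,100]),("s10",np.array([.4683,-.1639,.3156]),[150,100])):
    s=load(k); h=np.array([.8976,.4405,0])*.089
    print(k,((proj(s,[p+[0,0,.002]-h,p+[0,0,.002],p+[0,0,.002]+h])-off)*4.3).round(0))
s=load("s5");im=np.clip(s['image'].astype(float)*1.6,0,255).astype(np.uint8)
a=cv2.resize(im[100:200,150:240,::-1],None,fx=4.3,fy=4.3,interpolation=cv2.INTER_CUBIC)
s=load("s10");im=np.clip(s['image'].astype(float)*1.6,0,255).astype(np.uint8)
b=cv2.resize(im[100:200,150:240,::-1],None,fx=4.3,fy=4.3,interpolation=cv2.INTER_CUBIC)
cv2.imwrite("pics/cmp.png",np.hstack([a,b]))
E
```

```text
s5 [[ 86. 292.]
 [211. 250.]
 [322. 212.]]
s10 [[ 85. 172.]
 [213. 136.]
 [326. 105.]]
```

View pics/cmp.png

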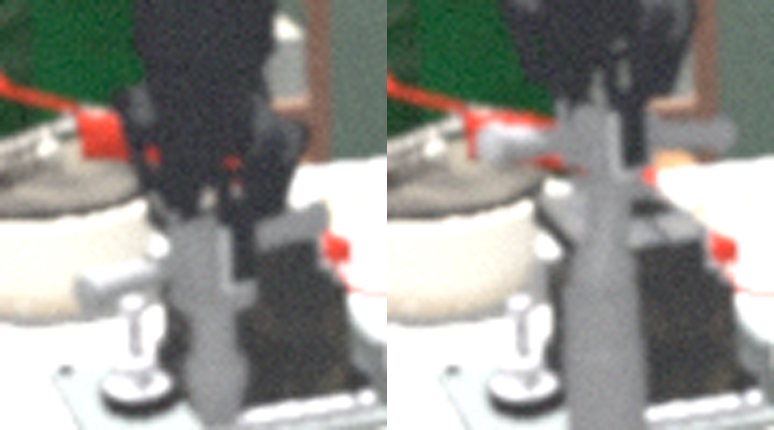

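```bash
python3 - <<'E'
from h import *
o=bot.get_obs();print(o['time'],o['ee_pos'],o['wrist_force'],o['torque'],o['tcp_rot'],o['qd'].round(1))
s=cam("side","s11");t=cam("top","t11");w=cam("wrist","w11")
o=bot.get_obs();print(o['time'],o['ee_pos'],o['wrist_force'],o['torque'])
im=np.clip(s['image'].astype(float)*1.4,0,255).astype(np.uint8)
a=cv2.resize(im[110:220,165:235,::-1],None,fx=5.4,fy=5.4,interpolation=cv2.INTER_CUBIC)
im=np.clip(t['image'].astype(float)*1.4,0,255).astype(np.uint8)
b=cv2.resize(im[180:290,235:305,::-1],None,fx=5.4,fy=5.4,interpolation=cv2.INTER_CUBIC)
cv2.imwrite("pics/c11.png",np.hstack([a,b]))
E
```

```text
8.4 [ 0.46785541 -0.16361705  0.31182971] [14.37196397  8.95645754 -7.89945893] [ 1.40955549 -2.13166415  0.47311388] [-37.98291742  88.81142513 -11.85097874] [ 1.2  0.6 -1.7 -4.  -7.4  8.4]
8.55 [ 0.46730669 -0.16347861  0.31051402] [ 2.12301134  6.63804834 -9.72046316] [0.0683654  0.61912428 0.0475042 ]
```

View pics/c11.png

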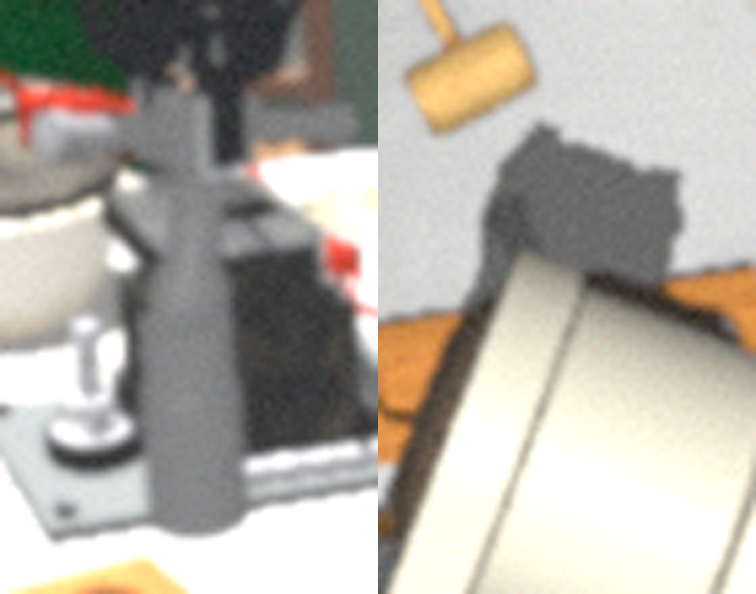

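View pics/w11.png

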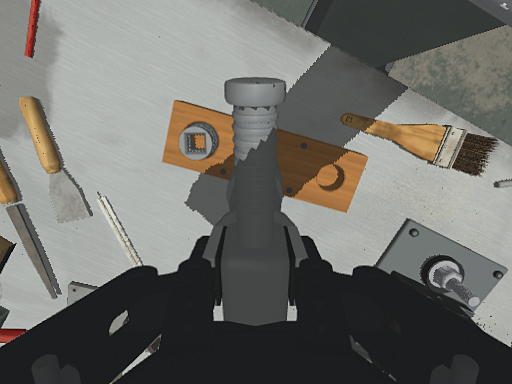

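```bash
python3 - <<'E'
from h import *
def tri(c1,u1,c2,u2):
    o1,d1=ray(c1,[u1]);o2,d2=ray(c2,[u2]);d1=d1[0]/np.linalg.norm(d1);d2=d2[0]/np.linalg.norm(d2)
    A=np.c_[d1,-d2];t=np.linalg.lstsq(A,o2-o1,rcond=None)[0];p=o1+t[0]*d1;q=o2+t[1]*d2
    return (p+q)/2,np.linalg.norm(p-q)
print("5", tri(load("w5"),(256,58),load("s5"),(150+88/4.3,100+287/4.3)))
print("11",tri(load("w11"),(255,93),load("s11"),(165+47/5.4,110+135/5.4)))
s=load("s11"); o,d=ray(s,[(165+350/5.4,110+120/5.4)])
# far end: on vertical plane through TCP with dir h
p=np.array([.4675,-.1635,.311]);n=np.array([-.4405,.8976,0])
t=((p-o)@n)/(d[0]@n);print("far in plane",o+t*d[0])
for u in [(190,170),(190,265),(198,520)]:
    o,d=ray(s,[(165+u[0]/5.4,110+u[1]/5.4)]);t=((p-o)@n)/(d[0]@n);print(u,(o+t*d[0]).round(4),((o+t*d[0]-p)@[.8976,.4405,0]).round(4))
E
```

```text
5 (array([ 0.38685752, -0.20222848,  0.25556193]), np.float64(0.0009334435089521395))
11 (array([ 0.40092979, -0.1954    ,  0.32538012]), np.float64(0.002398918169012291))
far in plane [ 0.56116281 -0.11753468  0.29471138]
(190, 170) [ 0.4695 -0.1625  0.2936] 0.0022
(190, 265) [ 0.4677 -0.1634  0.2506] 0.0002
(198, 520) [ 0.4668 -0.1638  0.1264] -0.0008
```

{"fn": "jog_arm", "kwargs": {"deltas": [{"x":-3,"y":15,"z":0,"twist":0,"fingers":0.1},{"x":-6,"y":40,"z":0,"twist":0,"fingers":0.1},{"x":-9,"y":68,"z":0,"twist":0,"fingers":0.1},{"x":-12,"y":96,"z":-10,"twist":0,"fingers":0.1},{"x":-16,"y":124,"z":-25,"twist":0,"fingers":0.1},{"x":-19,"y":152,"z":-45,"twist":0,"fingers":0.1},{"x":-22,"y":175,"z":-65,"twist":0,"fingers":0.1},{"x":-24,"y":192,"z":-85,"twist":0,"fingers":0.1},{"x":-25,"y":200,"z":-95,"twist":0,"fingers":0.1},{"x":-25,"y":200,"z":-100,"twist":0,"fingers":0.1}]}}

```text
time: 9.55
ee_pos: [0.4415, 0.0375, 0.2094]
tcp_rot: [-38.5, 89.0, -12.3]
wrist_force: [-6.2, 0.1, -5.3]
opening: 0.0282
```

```bash
python3 - <<'E'
from h import *
o=bot.get_obs();print(o['time'],o['ee_pos'],o['wrist_force'],o['torque'],o['tcp_rot'],o['qd'].round(1))
s=cam("side","s12");w=cam("wrist","w12")
im=np.clip(s['image'].astype(float)*1.4,0,255).astype(np.uint8)
a=cv2.resize(im[130:250,130:220,::-1],None,fx=5,fy=5,interpolation=cv2.INTER_CUBIC)
cv2.imwrite("pics/s12c.png",a)
E
```

```text
9.55 [0.44147913 0.03752573 0.20942306] [-6.17861524  0.08206066 -5.33418718] [-5.19049339e-01  2.08138744e+00 -4.46461746e-04] [-38.51912929  89.03825147 -12.28009826] [-1.7 -0.3 -3.7 -1.3 -3.9  0. ]
```

View pics/s12c.png

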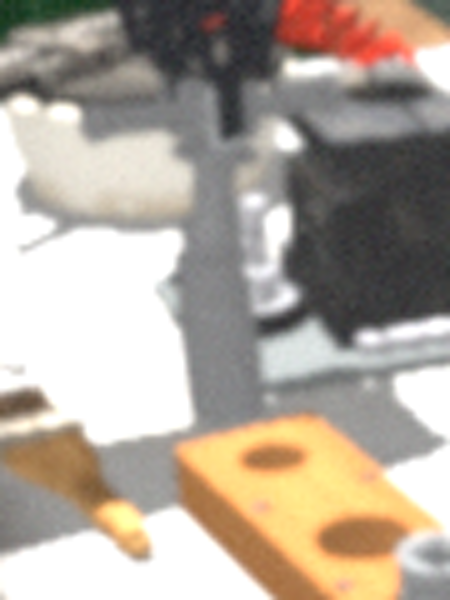

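View pics/w12.png

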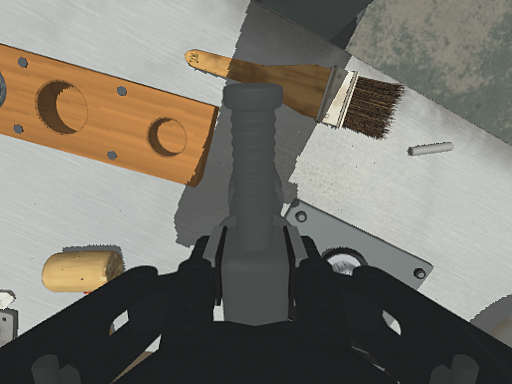

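{"fn": "jog_arm", "kwargs": {"grip_force": 40, "deltas": [{"x":0,"y":0,"z":-8,"twist":0,"fingers":0.1},{"x":0,"y":0,"z":-15,"twist":0,"fingers":0.1},{"x":0,"y":0,"z":-20,"twist":0,"fingers":0.1},{"x":0,"y":0,"z":-24,"twist":0,"fingers":0.1},{"x":0,"y":0,"z":-27,"twist":0,"fingers":0.1}]}}

```text
time: 10.15
ee_pos: [0.4423, 0.0363, 0.1833]
tcp_rot: [-37.2, 88.9, -11.1]
wrist_force: [2.8, 1.3, -1.6]
opening: 0.0285
```

```bash
python3 - <<'E'
from h import *
o=bot.get_obs();print(o['time'],o['ee_pos'],o['wrist_force'],o['torque'],o['tcp_rot'],o['qd'].round(1))
E
```

```text
10.15 [0.44231532 0.03630861 0.18327434] [ 2.80088608  1.33249188 -1.64752523] [ 0.64406773 -0.57620037 -0.02337542] [-37.18519399  88.94488743 -11.05099846] [ 0.3 -0.5 -2.4 -3.4 -1.   1.2]
```

{"fn": "jog_arm", "kwargs": {"grip_force": 25, "deltas": [{"x":0,"y":0,"z":-3,"twist":0,"fingers":0.1},{"x":0,"y":0,"z":-5,"twist":0,"fingers":0.1},{"x":0,"y":0,"z":-6,"twist":0,"fingers":0.1}]}}

```text
time: 10.45
ee_pos: [0.4442, 0.0367, 0.1808]
tcp_rot: [-31.5, 88.5, -5.4]
wrist_force: [-1.1, 0.7, 22.7]
opening: 0.0285
```

```bash
python3 - <<'E'
from h import *
o=bot.get_obs();print(o['time'],o['ee_pos'],o['wrist_force'],o['torque'],o['tcp_rot'],o['qd'].round(1))
s=cam("side","s13");w=cam("wrist","w13")
im=np.clip(s['image'].astype(float)*1.4,0,255).astype(np.uint8)
a=cv2.resize(im[130:250,130:220,::-1],None,fx=5,fy=5,interpolation=cv2.INTER_CUBIC)
cv2.imwrite("pics/s13c.png",a)
E
```

```text
10.45 [0.44420105 0.03665076 0.18078315] [-1.10969449  0.72308877 22.73124158] [ 0.36747377 -0.01044307 -0.03734114] [-31.53895196  88.53548152  -5.39655684] [-0.  -0.4 -0.6 -0.7  0.2 -2.1]
```

View pics/s13c.png

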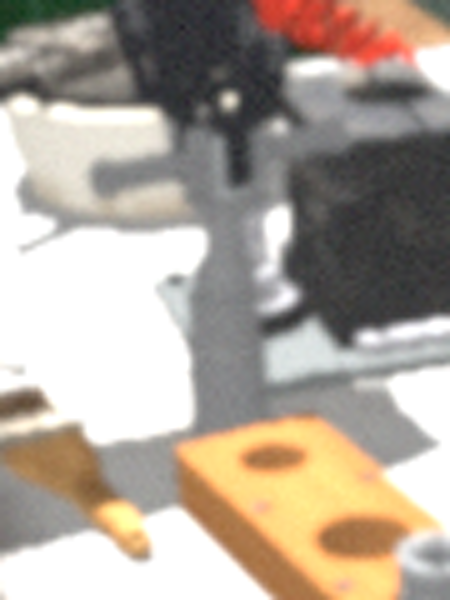

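View pics/w13.png

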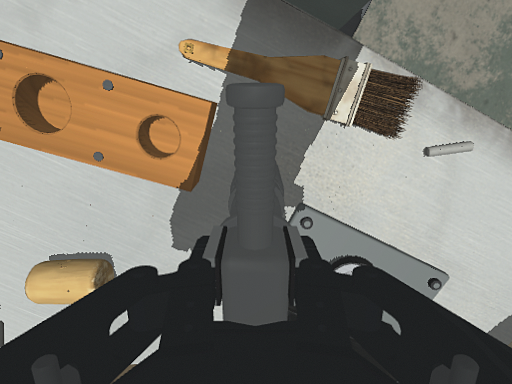

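```bash
python3 - <<'E'
from h import *
def tri(c1,u1,c2,u2):
    o1,d1=ray(c1,[u1]);o2,d2=ray(c2,[u2]);d1=d1[0]/np.linalg.norm(d1);d2=d2[0]/np.linalg.norm(d2)
    A=np.c_[d1,-d2];t=np.linalg.lstsq(A,o2-o1,rcond=None)[0];p=o1+t[0]*d1;q=o2+t[1]*d2
    return (p+q)/2,np.linalg.norm(p-q)
p=np.array([.4442,.0367,.1808]);s=load("s13")
R=Ro.from_euler('xyz',bot.get_obs()['tcp_rot'],degrees=True).as_matrix();print(R.round(3))
h=R[:,2]
e,r=tri(load("w13"),(255,97),s,(130+100/5,130+178/5));print("near cap",e.round(4),r,"along h",(e-p)@h)
P=proj(s,[p-.089*h,p+.089*h]);print((P-130)*5)
im=np.clip(s['image'].astype(float)*2.2,0,255).astype(np.uint8)
cv2.imwrite("pics/s13e.png",cv2.resize(im[140:220,140:205,::-1],None,fx=9,fy=7.5,interpolation=cv2.INTER_CUBIC))
E
```

```text
[[ 0.025 -0.44   0.897]
 [-0.002  0.898  0.441]
 [-1.    -0.013  0.022]]
near cap [0.3788 0.0051 0.1889] 0.0025402244942082587 along h -0.07246922535648762
[[ 80.02068644 203.6200971 ]
 [323.94433498 117.72772947]]
```

View pics/s13e.png

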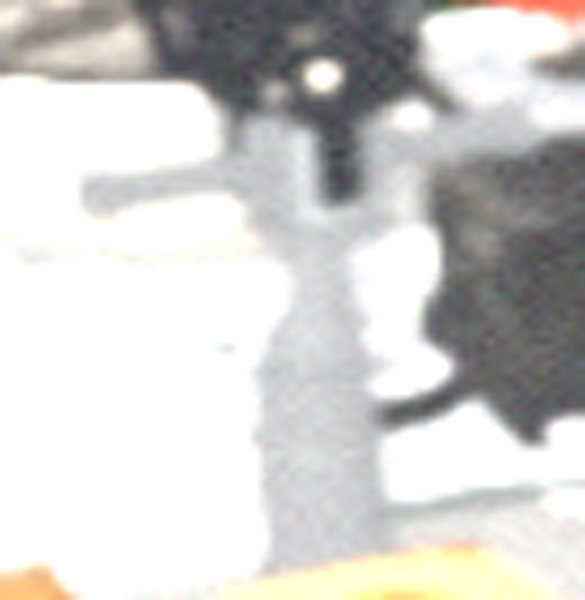

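{"fn": "jog_arm", "kwargs": {"grip_force": 25, "deltas": [{"x":0,"y":0,"z":1,"twist":0,"fingers":0.1},{"x":0,"y":0,"z":2,"twist":0,"fingers":0.36},{"x":0,"y":0,"z":2,"twist":0,"fingers":0.4},{"x":0,"y":0,"z":2,"twist":0,"fingers":0.45},{"x":0,"y":0,"z":2,"twist":0,"fingers":0.5}]}}

```text
time: 11.05
ee_pos: [0.4441, 0.0366, 0.1827]
tcp_rot: [-31.8, 88.6, -5.7]
wrist_force: [-0.7, -0.1, 0.1]
opening: 0.0428
```

```bash
python3 - <<'E'
from h import *
o=bot.get_obs();print(o['time'],o['ee_pos'],o['wrist_force'],o['torque'],o['tcp_rot'],o['qd'].round(1))
s=cam("side","s14");w=cam("wrist","w14")
im=np.clip(s['image'].astype(float)*2.2,0,255).astype(np.uint8)
cv2.imwrite("pics/s14e.png",cv2.resize(im[140:220,140:205,::-1],None,fx=9,fy=7.5,interpolation=cv2.INTER_CUBIC))
E
```

```text
11.05 [0.44409491 0.03659184 0.1826824 ] [-0.66918036 -0.14732757  0.12785994] [-0.03084099  0.02704528  0.03374342] [-31.81195812  88.55369001  -5.67296688] [ 0.1  0.1  0.  -0.   0.1  0. ]
```

View pics/s14e.png

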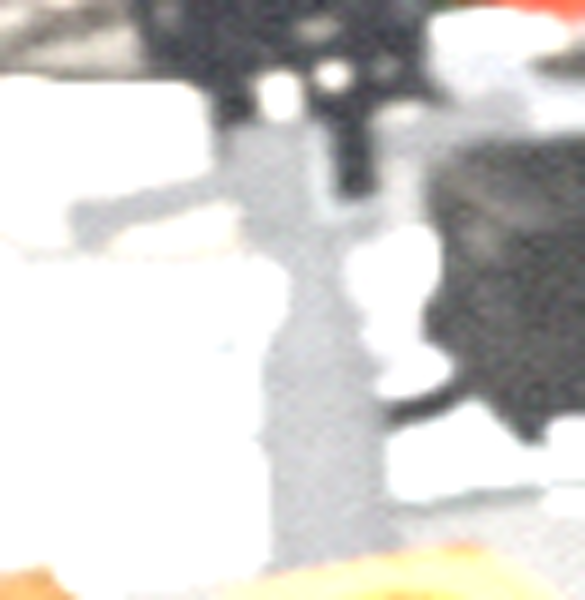

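View pics/w14.png

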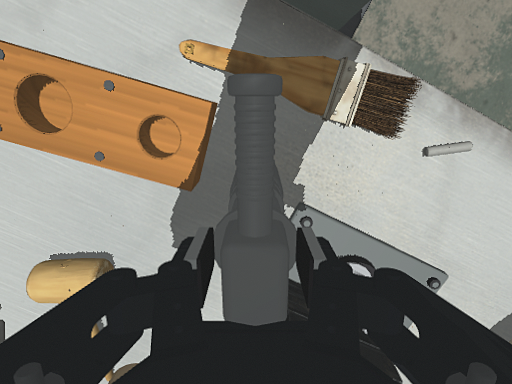

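```bash
python3 - <<'E'
from h import *
def tri(c1,u1,c2,u2):
    o1,d1=ray(c1,[u1]);o2,d2=ray(c2,[u2]);d1=d1[0]/np.linalg.norm(d1);d2=d2[0]/np.linalg.norm(d2)
    A=np.c_[d1,-d2];t=np.linalg.lstsq(A,o2-o1,rcond=None)[0];p=o1+t[0]*d1;q=o2+t[1]*d2
    return (p+q)/2,np.linalg.norm(p-q)
o=bot.get_obs();p=o['ee_pos'];s=load("s14");w=load("w14")
R=Ro.from_euler('xyz',o['tcp_rot'],degrees=True).as_matrix();h=R[:,2].copy();h[2]=0;h/=np.linalg.norm(h)
e,r=tri(w,(256,84),s,(140+84/9,140+222/7.5));print("near cap",e.round(4),r,"along h",(e-p)@h,"n",(e-p)@R[:,1])
e2=onz(w,[(256,84)],.18)[0];print(e2,(e2-p)@h)
P=proj(s,[p-.089*h,p+.089*h]);print((P-140)*[9,7.5])
# wrist: hub near edge
for r_ in (235,245,260): e2=onz(w,[(256,r_)],.197)[0];print(r_,(e2-p)@h)
E
```

```text
near cap [0.3747 0.0028 0.1787] 0.0006419609658762596 along h -0.07724253130726262 n 0.0003055380849448535
[0.37504971 0.00281572 0.18      ] -0.07691065229759822
[[ 52.67373214 220.38532655]
 [493.01500681 101.71454484]]
235 -0.017881920384841814
245 -0.013374932842820183
260 -0.006424349509354718
```

{"fn": "jog_arm", "kwargs": {"grip_force": 80, "deltas": [{"x":4,"y":2,"z":-2,"twist":0,"fingers":0.55},{"x":8.5,"y":4,"z":-4,"twist":0,"fingers":0.55},{"x":8.5,"y":4,"z":-4,"twist":0,"fingers":0.4},{"x":8.5,"y":4,"z":-4,"twist":0,"fingers":0.3},{"x":8.5,"y":4,"z":-4,"twist":0,"fingers":0.2},{"x":8.5,"y":4,"z":-4,"twist":0,"fingers":0.1},{"x":8.5,"y":4,"z":-4,"twist":0,"fingers":0.1},{"x":8.5,"y":4,"z":-4,"twist":0,"fingers":0.1}]}}

```text
time: 11.95
ee_pos: [0.4525, 0.0406, 0.1787]
tcp_rot: [-31.5, 88.6, -5.4]
wrist_force: [0.5, 1.4, -1.5]
opening: 0.0292
```

```bash
python3 - <<'E'
from h import *
o=bot.get_obs();print(o['time'],o['ee_pos'],o['wrist_force'],o['torque'],o['tcp_rot'],o['opening'])
print(Ro.from_euler('xyz',o['tcp_rot'],degrees=True).as_matrix().round(3))
w=cam("wrist","w15")
E
```

```text
11.95 [0.45253813 0.04062919 0.17867342] [ 0.54776168  1.37146911 -1.47766512] [ 0.29443635 -0.05783088  0.00125695] [-31.51132588  88.55548497  -5.37333259] 0.029200720898965034
[[ 0.025 -0.44   0.897]
 [-0.002  0.898  0.441]
 [-1.    -0.013  0.021]]
```

View pics/w15.png

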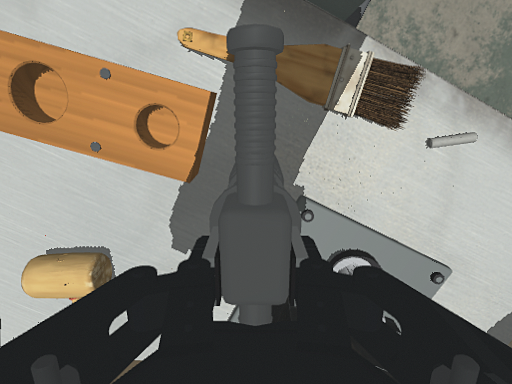

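```bash
python3 - <<'E'
from h import *
o=bot.get_obs();p=o['ee_pos'];h=np.array([.897,.441,0])
for k,r,z,pp in (("w15",38,.1805,p),("w5",58,.254,np.array([.46468,-.16479,.25199])),("w14",84,.1805,np.array([.4441,.0366,.1827]))):
    w=load(k);e=onz(w,[(255,r)],z)[0];print(k,e.round(4),((e-pp)@h).round(4))
E
```

```text
w15 [ 0.3691 -0.0006  0.1805] -0.093
w5 [ 0.3873 -0.2028  0.254 ] -0.0862
w14 [0.3753 0.0025 0.1805] -0.0768
```

```bash
python3 - <<'E'
from h import *
def tri(c1,u1,c2,u2):
    o1,d1=ray(c1,[u1]);o2,d2=ray(c2,[u2]);d1=d1[0]/np.linalg.norm(d1);d2=d2[0]/np.linalg.norm(d2)
    A=np.c_[d1,-d2];t=np.linalg.lstsq(A,o2-o1,rcond=None)[0];p=o1+t[0]*d1;q=o2+t[1]*d2
    return (p+q)/2,np.linalg.norm(p-q)
s=cam("side","s15");p=bot.get_obs()['ee_pos'];h=np.array([.897,.441,0])
im=np.clip(s['image'].astype(float)*2.2,0,255).astype(np.uint8)
cv2.imwrite("pics/s15e.png",cv2.resize(im[140:220,140:205,::-1],None,fx=9,fy=7.5,interpolation=cv2.INTER_CUBIC))
P=proj(s,[p-.089*h,p,p+.089*h,p-[0,0,.08],p-[0,0,.179]]);print((P-140)*[9,7.5])
E
```

```text
[[ 79.59836932 224.20429082]
 [307.69423747 162.02155674]
 [514.31289937 105.92642947]
 [322.48068432 356.9013016 ]
 [340.20794086 584.33802422]]
```

View pics/s15e.png

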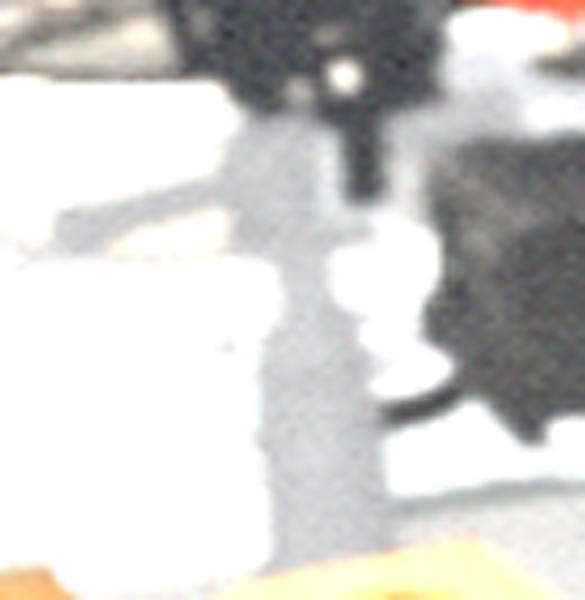

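{"fn": "jog_arm", "kwargs": {"grip_force": 80, "deltas": [{"x":0,"y":0,"z":0,"twist":0,"fingers":0.4},{"x":0,"y":0,"z":0,"twist":0,"fingers":0.45},{"x":-2.5,"y":-1,"z":-0.5,"twist":0,"fingers":0.45},{"x":-5,"y":-2.4,"z":-0.5,"twist":0,"fingers":0.45},{"x":-5,"y":-2.4,"z":-0.5,"twist":0,"fingers":0.3},{"x":-5,"y":-2.4,"z":-0.5,"twist":0,"fingers":0.1},{"x":-5,"y":-2.4,"z":-0.5,"twist":0,"fingers":0.1},{"x":-5,"y":-2.4,"z":-0.5,"twist":0,"fingers":0.1}]}}

```text
time: 12.85
ee_pos: [0.4475, 0.0382, 0.1784]
tcp_rot: [-31.6, 88.5, -5.4]
wrist_force: [-2.4, -0.7, 5.6]
opening: 0.0291
```

```bash
python3 - <<'E'
from h import *
o=bot.get_obs();print(o['time'],o['ee_pos'],o['wrist_force'],o['torque'],o['tcp_rot'],o['opening'])
w=cam("wrist","w16"); h=np.array([.897,.441,0]);p=o['ee_pos']
im=w['image'][15:90,200:310];cv2.imwrite("pics/w16c.png",cv2.resize(im[:,:,::-1],None,fx=5,fy=5))
for r in (38,48,58): e=onz(w,[(255,r)],.1805)[0];print(r,((e-p)@h).round(4))
E
```

```text
12.85 [0.44752496 0.03822575 0.1784342 ] [-2.35326238 -0.72728257  5.60550077] [-0.03796899  0.63088838 -0.02136926] [-31.57085348  88.54722857  -5.43059898] 0.02907493228395831
38 -0.0929
48 -0.0895
58 -0.086
```

View pics/w16c.png

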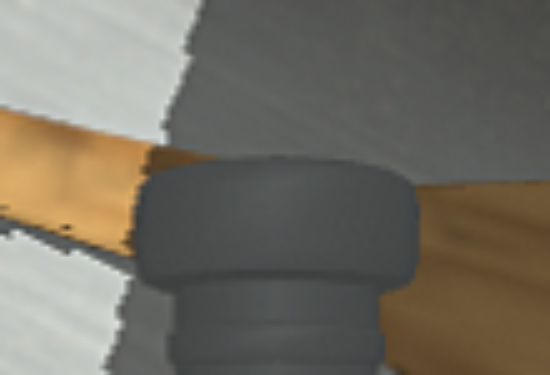

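{"fn": "jog_arm", "kwargs": {"grip_force": 100, "deltas": [{"x":0,"y":0,"z":5,"twist":0,"fingers":0.1},{"x":0,"y":0,"z":18,"twist":0,"fingers":0.1},{"x":0,"y":0,"z":38,"twist":0,"fingers":0.1},{"x":0,"y":0,"z":60,"twist":0,"fingers":0.1},{"x":5,"y":10,"z":85,"twist":0,"fingers":0.1},{"x":12,"y":28,"z":108,"twist":0,"fingers":0.1},{"x":20,"y":48,"z":125,"twist":0,"fingers":0.1},{"x":28,"y":68,"z":130,"twist":0,"fingers":0.1},{"x":36,"y":88,"z":130,"twist":0,"fingers":0.1},{"x":42,"y":104,"z":130,"twist":0,"fingers":0.1}]}}

```text
time: 13.9
ee_pos: [0.49, 0.1434, 0.3085]
tcp_rot: [-31.7, 88.6, -5.5]
wrist_force: [-1.2, -0.6, -7.0]
opening: 0.0291
```

```bash
python3 - <<'E'
from h import *
o=bot.get_obs();print(o['time'],o['ee_pos'],o['wrist_force'],o['torque'],o['opening'])
s=cam("side","s17");w=cam("wrist","w17"); t=cam("top","t17")
im=np.clip(s['image'].astype(float)*1.6,0,255).astype(np.uint8)
cv2.imwrite("pics/s17e.png",cv2.resize(im[90:210,140:220,::-1],None,fx=5,fy=5,interpolation=cv2.INTER_CUBIC))
p=o['ee_pos'];h=np.array([.897,.441,0]);P=proj(s,[p-.089*h,p,p+.089*h,p-[0,0,.178],[.5034,.1758,.101]]);print((P-[140,90])*5)
E
```

```text
13.9 [0.49003885 0.14335639 0.30850571] [-1.18837573 -0.64926078 -6.9965398 ] [-0.22826371 -0.02555562  0.19681593] 0.02909161150209205
[[ 55.43431907 113.70995164]
 [176.87945322  87.72336195]
 [287.23693374  64.34155087]
 [193.00193908 371.98032721]
 [202.6877291  396.52409454]]
```

View pics/s17e.png

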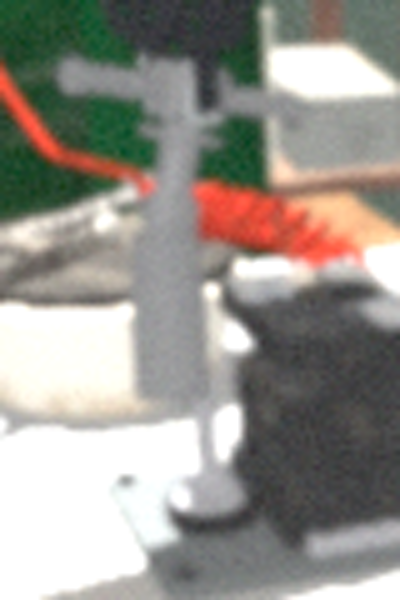

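View pics/w17.png

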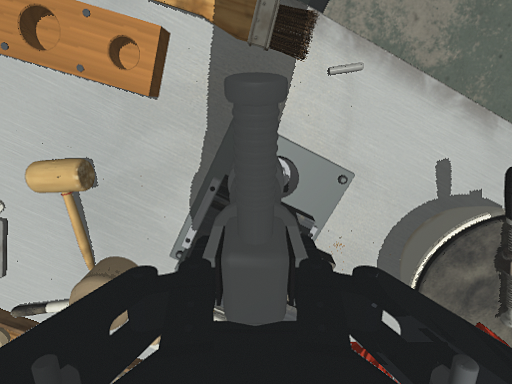

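```bash
python3 - <<'E'
from h import *
def tri(c1,u1,c2,u2):
    o1,d1=ray(c1,[u1]);o2,d2=ray(c2,[u2]);d1=d1[0]/np.linalg.norm(d1);d2=d2[0]/np.linalg.norm(d2)
    A=np.c_[d1,-d2];t=np.linalg.lstsq(A,o2-o1,rcond=None)[0];p=o1+t[0]*d1;q=o2+t[1]*d2
    return (p+q)/2,np.linalg.norm(p-q)
s=load("s17");w=load("w17");o=bot.get_obs();p=o['ee_pos'];print(o['time'],p,o['wrist_force'],o['torque'])
h=np.array([.897,.441,0]);n=np.array([-.441,.897,0])
e,r=tri(w,(255,87),s,(140+75/5,90+76/5));print("cap",e,r,(e-p)@h,(e-p)@n,(e-p)[2])
S=lambda u,v:(140+u/5,90+v/5)
for nm,u in (("far",S(285,103)),("hub",S(180,88)),("shaft",S(178,165)),("collar",S(170,215)),("mid",S(168,300)),("foot",S(171,388))):
    oo,d=ray(s,[u]);t=((p-oo)@n)/(d[0]@n);x=oo+t*d[0];print(nm,((x-p)@h).round(4),(x-p)[2].round(4))
im=np.clip(s['image'].astype(float)*1.6,0,255).astype(np.uint8)
cv2.imwrite("pics/s17f.png",cv2.resize(im[95:180,145:205,::-1],None,fx=9,fy=7,interpolation=cv2.INTER_CUBIC))
im=load("t17")['image'];cv2.imwrite("pics/t17c.png",cv2.resize(im[130:280,100:260,::-1],None,fx=4,fy=4,interpolation=cv2.INTER_CUBIC))
E
```

```text
14.05 [0.48976383 0.14308602 0.30779417] [-0.5323641   0.49200558 -7.73826775] [-0.30590647  0.63678499 -0.01893249]
cap [0.42399944 0.11198452 0.32708636] 0.0005844926977957517 -0.07270641744970803 0.0011040549091592324 0.019292187963839802
far 0.0861 -0.0229
hub 0.0026 0.0002
shaft -0.0022 -0.0453
collar -0.0105 -0.0744
mid -0.016 -0.1264
foot -0.018 -0.1828
```

View pics/s17f.png

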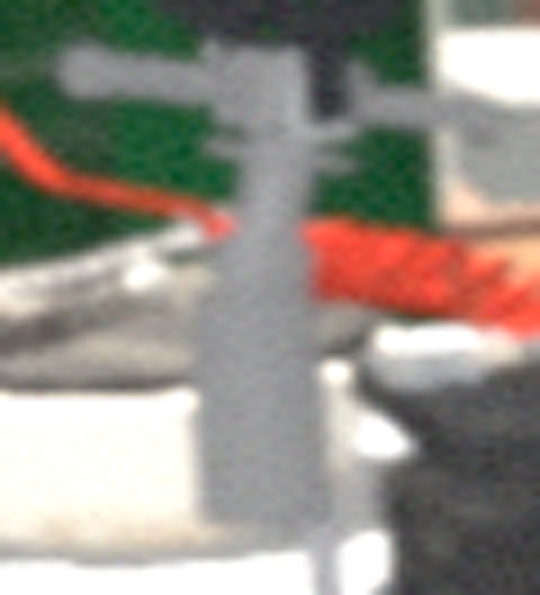

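View pics/t17c.png

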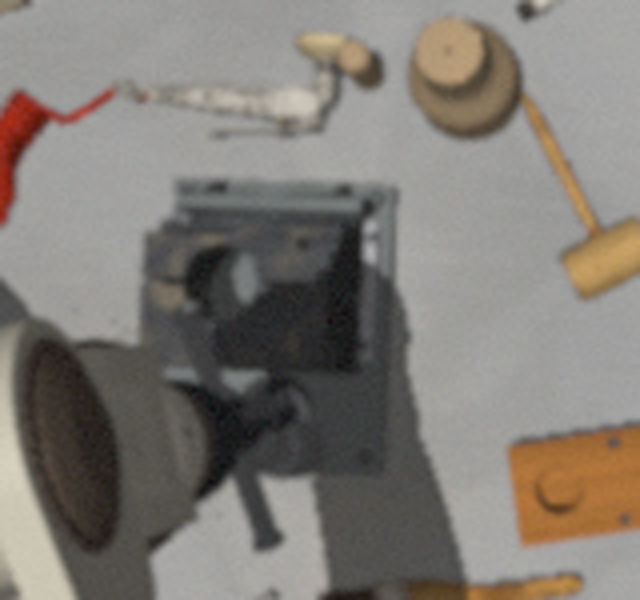

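{"fn": "jog_arm", "kwargs": {"grip_force": 100, "deltas": [{"x":6,"y":9,"z":0,"twist":0,"fingers":0.1},{"x":13,"y":19,"z":0,"twist":0,"fingers":0.1},{"x":20,"y":29,"z":0,"twist":0,"fingers":0.1},{"x":26,"y":37,"z":0,"twist":0,"fingers":0.1},{"x":28,"y":40,"z":0,"twist":0,"fingers":0.1},{"x":28,"y":40,"z":0,"twist":0,"fingers":0.1}]}}

```text
time: 14.65
ee_pos: [0.518, 0.1835, 0.3074]
tcp_rot: [-33.7, 88.7, -7.5]
wrist_force: [-2.5, -1.6, -6.6]
opening: 0.0289
```

```bash
python3 - <<'E'
from h import *
s=cam("side","s18");w=cam("wrist","w18");o=bot.get_obs();p=o['ee_pos'];print(o['time'],p,o['wrist_force'],o['torque'],o['tcp_rot'])
h=np.array([.897,.441,0]);f=p-.018*h-[0,0,.183]
print((proj(s,[[.5034,.1758,.101],f,p])-[145,90])*[9,6])
im=np.clip(s['image'].astype(float)*1.6,0,255).astype(np.uint8)
cv2.imwrite("pics/s18f.png",cv2.resize(im[90:190,145:205,::-1],None,fx=9,fy=6,interpolation=cv2.INTER_CUBIC))
E
```

```text
14.75 [0.51764752 0.18291313 0.30779751] [ 2.56664349 -0.40921152 -5.63299739] [ 0.46004837 -0.91510531  0.02714392] [-33.61355581  88.6374534   -7.3910801 ]
[[319.83791239 475.82891345]
 [311.6526994  434.81562768]
 [323.73342633  86.27112863]]
```

View pics/s18f.png

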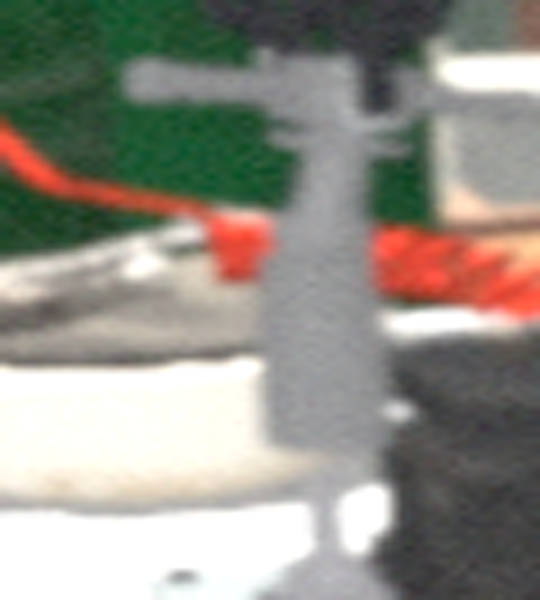

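View pics/w18.png

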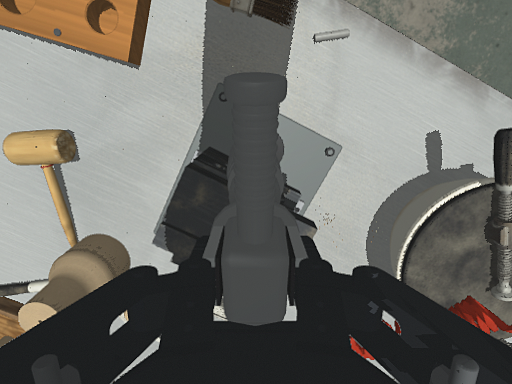

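{"fn": "jog_arm", "kwargs": {"deltas": [{"x":0,"y":0,"z":-10,"twist":0,"fingers":0.1},{"x":0,"y":0,"z":-20,"twist":0,"fingers":0.1},{"x":0,"y":0,"z":-26,"twist":0,"fingers":0.1},{"x":0,"y":0,"z":-30,"twist":0,"fingers":0.1},{"x":0,"y":0,"z":-34,"twist":0,"fingers":0.1}]}}

```text
time: 15.25
ee_pos: [0.5175, 0.1828, 0.2734]
tcp_rot: [-34.0, 88.6, -7.8]
wrist_force: [3.4, 0.2, -6.6]
opening: 0.0284
```

```bash
python3 - <<'E'
from h import *
o=bot.get_obs();p=o['ee_pos'];print(o['time'],p,o['wrist_force'],o['torque'],o['tcp_rot'])
s=cam("side","s19")
im=np.clip(s['image'].astype(float)*1.6,0,255).astype(np.uint8)
cv2.imwrite("pics/s19f.png",cv2.resize(im[100:200,145:205,::-1],None,fx=9,fy=6,interpolation=cv2.INTER_CUBIC))
E
```

```text
15.25 [0.51750577 0.18278202 0.2733743 ] [ 3.41411108  0.24501918 -6.62824674] [ 0.38757986 -0.87486701  0.00492208] [-33.99628359  88.64694743  -7.77948099]
```

View pics/s19f.png

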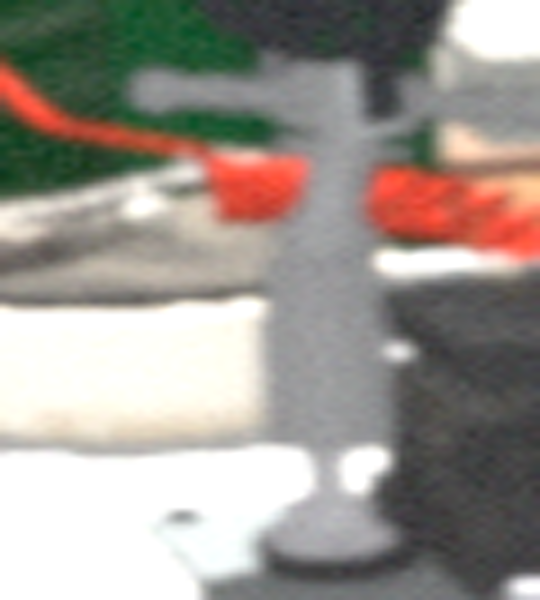

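{"fn": "jog_arm", "kwargs": {"deltas": [{"x":0,"y":0,"z":-6,"twist":0,"fingers":0.1},{"x":-1,"y":-0.5,"z":-12,"twist":0,"fingers":0.1},{"x":-2,"y":-1,"z":-18,"twist":0,"fingers":0.1},{"x":-3,"y":-1.5,"z":-24,"twist":0,"fingers":0.1},{"x":-4,"y":-2,"z":-29,"twist":0,"fingers":0.1}]}}

```text
time: 15.8
ee_pos: [0.5133, 0.1807, 0.2432]
tcp_rot: [-35.2, 88.7, -9.0]
wrist_force: [-2.4, 0.1, -8.3]
opening: 0.0289
```

```bash
python3 - <<'E'
from h import *
o=bot.get_obs();p=o['ee_pos'];print(o['time'],p,o['wrist_force'],o['torque'],o['tcp_rot'])
s=cam("side","s20")
im=np.clip(s['image'].astype(float)*1.6,0,255).astype(np.uint8)
cv2.imwrite("pics/s20f.png",cv2.resize(im[100:200,145:205,::-1],None,fx=9,fy=6,interpolation=cv2.INTER_CUBIC))
E
```

```text
15.8 [0.51329626 0.18070111 0.24315527] [-2.3705848   0.11276049 -8.31463264] [-0.45148681  1.13492864 -0.02421832] [-35.21355674  88.69406353  -8.99712135]
```

View pics/s20f.png

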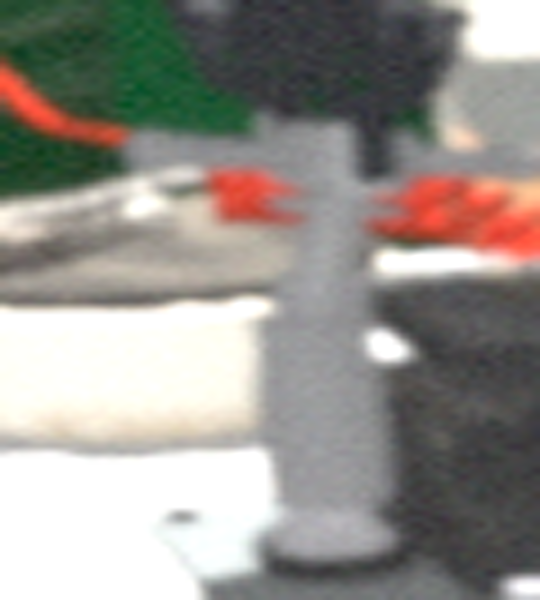

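{"fn": "jog_arm", "kwargs": {"grip_force": 60, "deltas": [{"x":-2,"y":-1,"z":-3,"twist":0,"fingers":0.1},{"x":-4,"y":-2,"z":-6,"twist":0,"fingers":0.1},{"x":-6,"y":-3,"z":-9,"twist":0,"fingers":0.1},{"x":-8,"y":-4,"z":-12,"twist":0,"fingers":0.1}]}}

```text
time: 16.25
ee_pos: [0.5065, 0.1771, 0.2338]
tcp_rot: [-28.7, 88.3, -2.5]
wrist_force: [1.2, 0.5, 24.0]
opening: 0.0288
```

```bash
python3 - <<'E'
from h import *
o=bot.get_obs();p=o['ee_pos'];print(o['time'],p,o['wrist_force'],o['torque'],o['tcp_rot'])
s=cam("side","s21")
im=np.clip(s['image'].astype(float)*1.6,0,255).astype(np.uint8)
cv2.imwrite("pics/s21f.png",cv2.resize(im[100:200,145:205,::-1],None,fx=9,fy=6,interpolation=cv2.INTER_CUBIC))
E
```

```text
16.25 [0.50649757 0.17708542 0.23383553] [ 1.2147321   0.52178204 24.03998946] [ 0.3747125  -0.991021   -0.01412903] [-28.73998089  88.34210837  -2.52715202]
```

View pics/s21f.png

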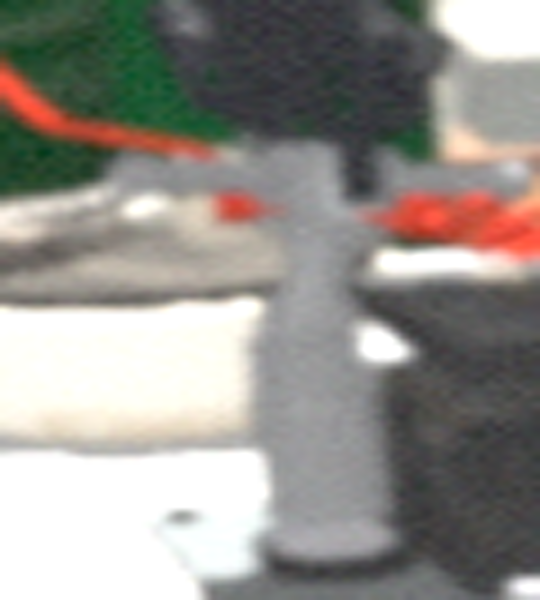

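{"fn": "jog_arm", "kwargs": {"grip_force": 80, "deltas": [{"x":0,"y":0,"z":1,"twist":0,"fingers":0.1},{"x":0,"y":0,"z":0,"twist":-6,"fingers":0.1},{"x":0,"y":0,"z":-1,"twist":-12,"fingers":0.1},{"x":0,"y":0,"z":-1.5,"twist":-18,"fingers":0.1},{"x":0,"y":0,"z":-2,"twist":-23,"fingers":0.1},{"x":0,"y":0,"z":-2.5,"twist":-27,"fingers":0.1},{"x":0,"y":0,"z":-3,"twist":-30,"fingers":0.1}]}}

```text
time: 17.0
ee_pos: [0.5067, 0.1769, 0.2309]
tcp_rot: [-28.2, 88.3, -32.2]
wrist_force: [3.2, 0.8, -5.7]
opening: 0.0287
```

```bash
python3 - <<'E'
from h import *
o=bot.get_obs();p=o['ee_pos'];print(o['time'],p,o['wrist_force'],o['torque'],o['q'])
print(Ro.from_euler('xyz',o['tcp_rot'],degrees=True).as_matrix().round(3))
E
```

```text
17.0 [0.50670827 0.17686394 0.23089855] [ 3.17996546  0.82747454 -5.70197414] [-0.06697618 -0.99409275  0.08503823] [19.9266733   1.74054056  4.73404136 91.92556742 -1.37264427 23.86641246]
[[ 0.026  0.069  0.997]
 [-0.016  0.998 -0.069]
 [-1.    -0.014  0.027]]
```

{"fn": "jog_arm", "kwargs": {"deltas": [{"x":-1,"y":0,"z":-4,"twist":0,"fingers":0.1},{"x":-2,"y":0,"z":-8,"twist":0,"fingers":0.1},{"x":-3,"y":0,"z":-12,"twist":0,"fingers":0.1},{"x":-3,"y":0,"z":-15,"twist":0,"fingers":0.1}]}}

```text
time: 17.4
ee_pos: [0.5058, 0.177, 0.2194]
tcp_rot: [-19.2, 87.9, -23.1]
wrist_force: [6.8, -2.4, 25.8]
opening: 0.0288
```

```bash
python3 - <<'E'
from h import *
o=bot.get_obs();p=o['ee_pos'];print(o['time'],p,o['wrist_force'],o['torque'],o['q'])
E
```

```text
17.4 [0.50575394 0.1770222  0.21940488] [ 6.80956951 -2.3548185  25.76863043] [-0.77415344 -2.4624629   0.07479043] [20.02420924  0.95984511  2.65403327 90.12997706 -1.46632724 23.90818523]
```

```bash
python3 - <<'E'
from h import *
s=cam("side","s22");w=cam("wrist","w22");o=bot.get_obs();p=o['ee_pos'];print(o['time'],p,o['wrist_force'])
im=np.clip(s['image'].astype(float)*1.6,0,255).astype(np.uint8)
cv2.imwrite("pics/s22f.png",cv2.resize(im[100:200,145:215,::-1],None,fx=9,fy=6,interpolation=cv2.INTER_CUBIC))
h=np.array([.997,-.069,0])
print(((proj(s,[p-.089*h,p,p+.089*h,p-[0,0,.178]])-[145,100])*[9,6]).round())
E
```

```text
17.5 [0.50582752 0.17699755 0.21947407] [ 7.41251696 -2.01599288 12.97682434]
[[ 48. 215.]
 [308. 200.]
 [558. 186.]
 [334. 517.]]
```

View pics/s22f.png

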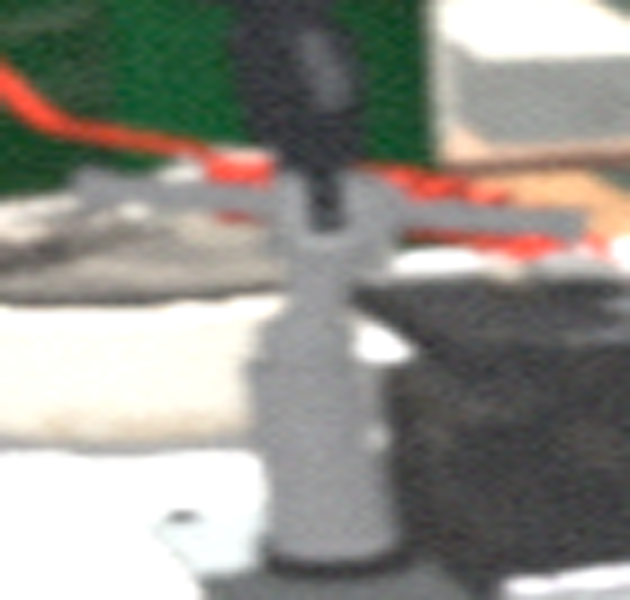

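View pics/w22.png

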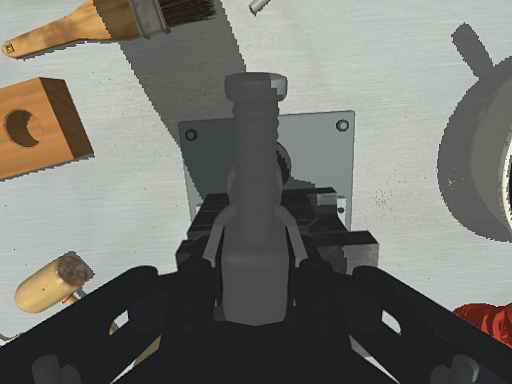

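{"fn": "jog_arm", "kwargs": {"grip_force": 40, "deltas": [{"x":-2,"y":0,"z":2,"twist":0,"fingers":0.1},{"x":-4,"y":0,"z":2,"twist":0,"fingers":0.25},{"x":-4,"y":0,"z":2,"twist":0,"fingers":0.45},{"x":-4,"y":0,"z":2,"twist":0,"fingers":0.55},{"x":-4,"y":0,"z":2,"twist":0,"fingers":0.55},{"x":-4,"y":0,"z":2,"twist":0,"fingers":0.55}]}}

```text
time: 18.1
ee_pos: [0.5016, 0.177, 0.2214]
tcp_rot: [-19.2, 87.9, -23.1]
wrist_force: [0.4, -0.3, 0.4]
opening: 0.0472
```

```bash
python3 - <<'E'
from h import *
s=cam("side","s23");w=cam("wrist","w23");o=bot.get_obs();p=o['ee_pos'];print(o['time'],p,o['wrist_force'],o['tcp_rot'],o['opening'])
im=np.clip(s['image'].astype(float)*1.6,0,255).astype(np.uint8)
cv2.imwrite("pics/s23f.png",cv2.resize(im[100:200,145:215,::-1],None,fx=9,fy=6,interpolation=cv2.INTER_CUBIC))
h=np.array([.997,-.069,0])
print(((proj(s,[p-.089*h,p,p+.089*h,p-[0,0,.178]])-[145,100])*[9,6]).round())
E
```

```text
18.2 [0.50171862 0.17699172 0.22141958] [-0.33471331  0.16311978 -0.41108134] [-19.23967739  87.86721529 -23.14530142] 0.04717571933660505
[[ 35. 212.]
 [296. 197.]
 [547. 183.]
 [323. 515.]]
```

View pics/s23f.png

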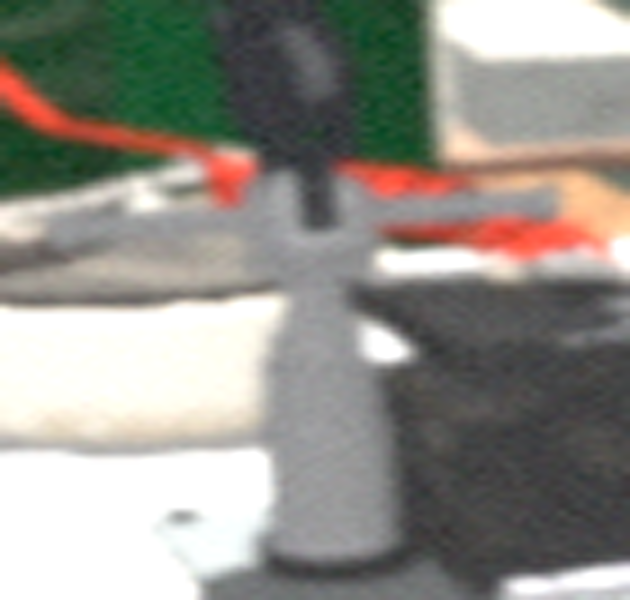

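View pics/w23.png

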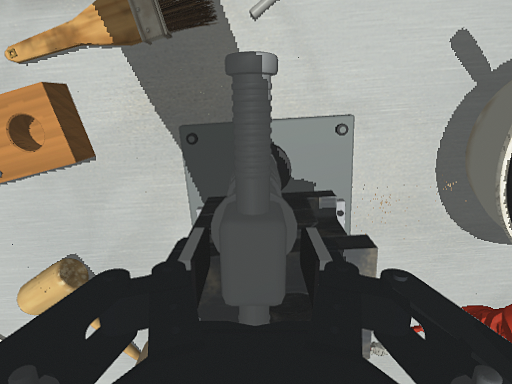

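```bash
python3 - <<'E'
from h import *
o=bot.get_obs();p=o['ee_pos'];w=load("w23");R=Ro.from_euler('xyz',o['tcp_rot'],degrees=True).as_matrix();print(R.round(3))
h=R[:,2].copy();h[2]=0;h/=np.linalg.norm(h);n=np.array([-h[1],h[0],0])
e=onz(w,[(251,63)],.2145)[0];f=onz(w,[(254,312)],.2145)[0]
print(e,(e-p)@h,(e-p)@n);print(f,(f-p)@h,(f-p)@n)
# bar yaw from centerline: near end row 100, near hub row 205
a=onz(w,[(252,100),(253,205)],.2225);d=a[1]-a[0];print("bar yaw",np.degrees(np.arctan2(d[1],d[0])))
E
```

```text
[[ 0.034  0.068  0.997]
 [-0.015  0.998 -0.068]
 [-0.999 -0.012  0.035]]
[0.41680638 0.18102951 0.2145    ] -0.08499045042274331 -0.0017369017611049348
[0.53903051 0.17366575 0.2145    ] 0.037451611720508364 -0.0007848875163960793
bar yaw -3.565310317431697
```

{"fn": "jog_arm", "kwargs": {"grip_force": 120, "deltas": [{"x":0.5,"y":0,"z":-3,"twist":0,"fingers":0.55},{"x":1,"y":-1,"z":-7.5,"twist":0,"fingers":0.55},{"x":1,"y":-1,"z":-7.5,"twist":0,"fingers":0.4},{"x":1,"y":-1,"z":-7.5,"twist":0,"fingers":0.2},{"x":1,"y":-1,"z":-7.5,"twist":0,"fingers":0.1},{"x":1,"y":-1,"z":-7.5,"twist":0,"fingers":0.1},{"x":1,"y":-1,"z":-7.5,"twist":0,"fingers":0.1}]}}

```text
time: 18.9
ee_pos: [0.5026, 0.176, 0.2137]
tcp_rot: [-19.7, 87.9, -23.6]
wrist_force: [-0.6, 0.1, -3.2]
opening: 0.0285
```

```bash
python3 - <<'E'
from h import *
s=cam("side","s24");o=bot.get_obs();p=o['ee_pos'];print(o['time'],p,o['wrist_force'],o['torque'],o['tcp_rot'],o['opening'])
im=np.clip(s['image'].astype(float)*1.6,0,255).astype(np.uint8)
cv2.imwrite("pics/s24f.png",cv2.resize(im[100:200,145:215,::-1],None,fx=9,fy=6,interpolation=cv2.INTER_CUBIC))
E
```

```text
18.95 [0.50262225 0.17599464 0.21374162] [ 0.28644891 -0.55717453 -3.15703745] [0.01173428 0.2081004  0.04888556] [-19.60765932  87.8846129  -23.51180161] 0.028695226618373846
```

View pics/s24f.png

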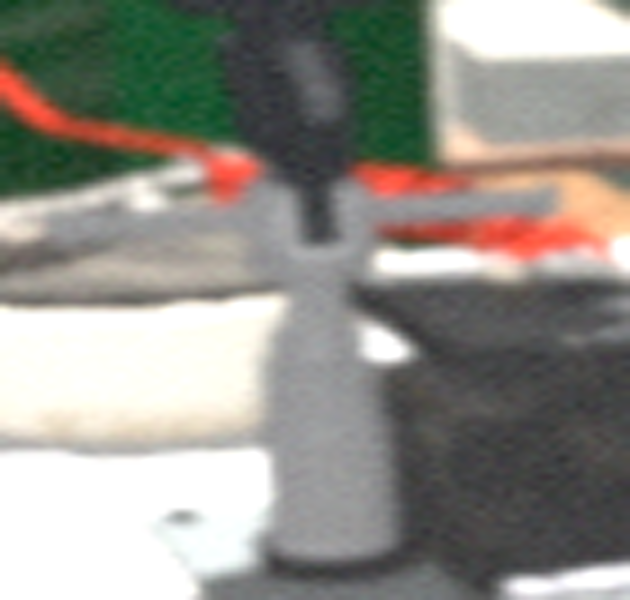

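{"fn": "jog_arm", "kwargs": {"grip_force": 120, "deltas": [{"x":0,"y":0,"z":0,"twist":-4,"fingers":0.1},{"x":0,"y":0,"z":0,"twist":-9,"fingers":0.1},{"x":0,"y":0,"z":0,"twist":-14,"fingers":0.1},{"x":0,"y":0,"z":0,"twist":-19,"fingers":0.1},{"x":0,"y":0,"z":0,"twist":-24,"fingers":0.1},{"x":0,"y":0,"z":0,"twist":-30,"fingers":0.1},{"x":0,"y":0,"z":0,"twist":-30,"fingers":0.1}]}}

```text
time: 19.65
ee_pos: [0.5024, 0.1761, 0.2137]
tcp_rot: [-20.1, 87.9, -54.0]
wrist_force: [-1.0, 0.1, -0.4]
opening: 0.0288
```

```bash
python3 - <<'E'
from h import *
s=cam("side","s25");w=cam("wrist","w25");o=bot.get_obs();p=o['ee_pos'];print(o['time'],p,o['wrist_force'],o['torque'],o['q'],o['opening'])
print(Ro.from_euler('xyz',o['tcp_rot'],degrees=True).as_matrix().round(3))
im=np.clip(s['image'].astype(float)*1.6,0,255).astype(np.uint8)
cv2.imwrite("pics/s25f.png",cv2.resize(im[100:200,145:215,::-1],None,fx=9,fy=6,interpolation=cv2.INTER_CUBIC))
E
```

```text
19.75 [0.50246628 0.17606201 0.2137007 ] [-1.19135029  0.83229978 -0.87196342] [ 0.22838707  0.62728076 -0.04174938] [20.32289947  1.38878042  2.46502777 90.50292426 -2.0120976  54.0456502 ] 0.029057438363250598
[[ 0.022  0.555  0.831]
 [-0.029  0.831 -0.555]
 [-0.999 -0.013  0.034]]
```

View pics/s25f.png

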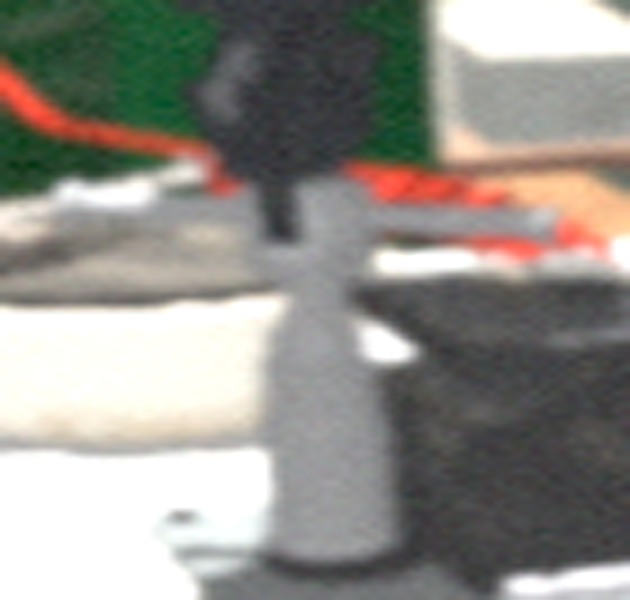

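View pics/w25.png

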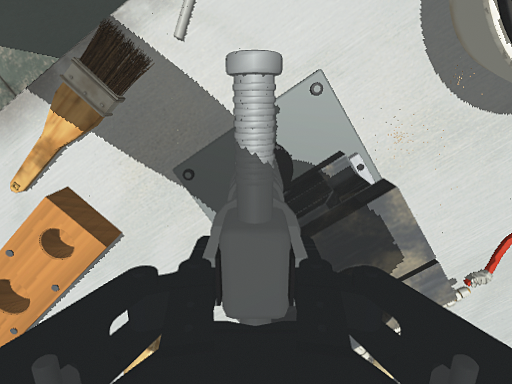

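{"fn": "jog_arm", "kwargs": {"grip_force": 120, "deltas": [{"x":0,"y":0,"z":0,"twist":-4,"fingers":0.1},{"x":0,"y":0,"z":0,"twist":-9,"fingers":0.1},{"x":0,"y":0,"z":0,"twist":-14,"fingers":0.1},{"x":0,"y":0,"z":0,"twist":-19,"fingers":0.1},{"x":0,"y":0,"z":0,"twist":-24,"fingers":0.1},{"x":0,"y":0,"z":0,"twist":-30,"fingers":0.1}]}}

```text
time: 20.35
ee_pos: [0.5026, 0.1761, 0.2137]
tcp_rot: [-19.6, 87.9, -83.4]
wrist_force: [-0.4, 1.1, -1.9]
opening: 0.0287
```

```bash
python3 - <<'E'
from h import *
o=bot.get_obs();p=o['ee_pos'];print(o['time'],p,o['wrist_force'],o['torque'],o['q'],o['opening'])
R=Ro.from_euler('xyz',o['tcp_rot'],degrees=True).as_matrix();print(np.degrees(np.arctan2(R[1,2],R[0,2])))
E
```

```text
20.35 [0.50255916 0.17611125 0.21372579] [-0.41619986  1.06931066 -1.91603597] [0.11723962 0.13768795 0.39900491] [20.33529932  2.45583602  3.56406421 91.60420665 -2.03377138 84.09866285] 0.028653970281136424
-63.74246430824299
```

{"fn": "jog_arm", "kwargs": {"grip_force": 120, "deltas": [{"x":0,"y":0,"z":0,"twist":-4,"fingers":0.1},{"x":0,"y":0,"z":0,"twist":-8,"fingers":0.1},{"x":0,"y":0,"z":0,"twist":-12,"fingers":0.1},{"x":0,"y":0,"z":0,"twist":-15,"fingers":0.1},{"x":0,"y":0,"z":0,"twist":-18,"fingers":0.1}]}}

```text
time: 20.85
ee_pos: [0.5027, 0.1761, 0.2137]
tcp_rot: [-19.2, 87.9, -100.9]
wrist_force: [-0.9, 1.0, -1.6]
opening: 0.0285
```

```bash
python3 - <<'E'
from h import *
o=bot.get_obs();p=o['ee_pos'];print(o['time'],p,o['wrist_force'],o['torque'],o['q'],o['opening'])
R=Ro.from_euler('xyz',o['tcp_rot'],degrees=True).as_matrix();print(np.degrees(np.arctan2(R[1,2],R[0,2])))
s=cam("side","s26");w=cam("wrist","w26")
im=np.clip(s['image'].astype(float)*1.6,0,255).astype(np.uint8)
cv2.imwrite("pics/s26f.png",cv2.resize(im[100:200,145:215,::-1],None,fx=9,fy=6,interpolation=cv2.INTER_CUBIC))
E
```

```text
20.85 [0.50266919 0.17614899 0.21369483] [-0.94551478  0.99938986 -1.58097645] [0.06500571 0.06748645 0.94050245] [ 20.21366488   3.05152504   4.17728873  92.20743047  -1.79253557
 101.88493814] 0.028530431774746547
-81.64245093843884
```

View pics/s26f.png

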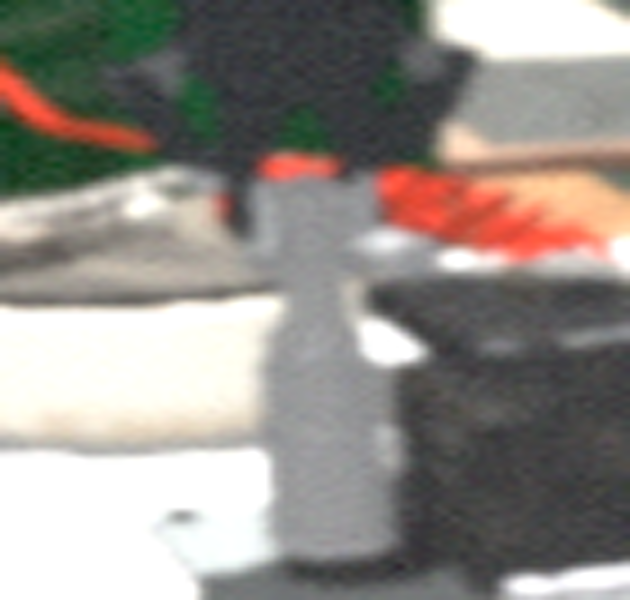

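View pics/w26.png

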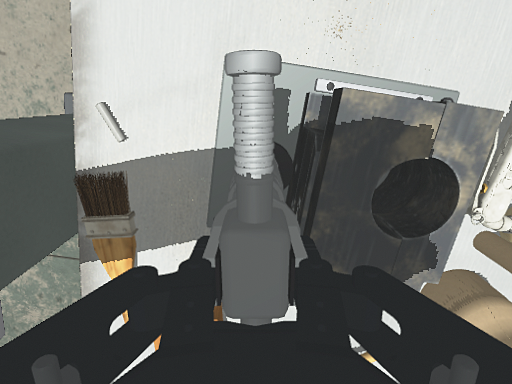

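{"fn": "jog_arm", "kwargs": {"grip_force": 120, "deltas": [{"x":0,"y":0,"z":0,"twist":-3,"fingers":0.1},{"x":0,"y":0,"z":0,"twist":-5,"fingers":0.1},{"x":0,"y":0,"z":0,"twist":-6,"fingers":0.1}]}}

```text
time: 21.25
ee_pos: [0.5027, 0.1761, 0.2137]
tcp_rot: [-19.0, 87.9, -106.5]
wrist_force: [-0.5, -0.5, -0.7]
opening: 0.0288
```

```bash
python3 - <<'E'
from h import *
o=bot.get_obs();p=o['ee_pos'];print(o['time'],p,o['wrist_force'],o['torque'],o['opening'])
R=Ro.from_euler('xyz',o['tcp_rot'],degrees=True).as_matrix();print(np.degrees(np.arctan2(R[1,2],R[0,2])))
E
```

```text
21.25 [0.50272193 0.17613606 0.21369987] [-0.526606   -0.49950072 -0.71202994] [0.0175952  0.10965514 1.1180479 ] 0.028808548772439733
-87.4691827837444
```

{"fn": "jog_arm", "kwargs": {"grip_force": 120, "deltas": [{"x":0,"y":0,"z":0,"twist":-3,"fingers":0.1},{"x":0,"y":0,"z":0,"twist":-6,"fingers":0.1},{"x":0,"y":0,"z":0,"twist":-8,"fingers":0.1},{"x":0,"y":0,"z":0,"twist":-8,"fingers":0.1}]}}

```text
time: 21.65
ee_pos: [0.5028, 0.1761, 0.2137]
tcp_rot: [-18.8, 87.9, -114.1]
wrist_force: [-0.2, -0.4, -1.5]
opening: 0.0285
```

```bash
python3 - <<'E'
from h import *
o=bot.get_obs();p=o['ee_pos'];print(o['time'],p,o['wrist_force'],o['torque'],o['opening'])
R=Ro.from_euler('xyz',o['tcp_rot'],degrees=True).as_matrix();print(np.degrees(np.arctan2(R[1,2],R[0,2])))
s=cam("side","s27");w=cam("wrist","w27")
im=np.clip(s['image'].astype(float)*1.6,0,255).astype(np.uint8)
cv2.imwrite("pics/s27f.png",cv2.resize(im[100:200,145:215,::-1],None,fx=9,fy=6,interpolation=cv2.INTER_CUBIC))
E
```

```text
21.65 [0.50275021 0.17609961 0.21373668] [-0.24363103 -0.38311551 -1.46076879] [-0.20876319  0.19053683  1.23312281] 0.028529689553770183
-95.33440854854013
```

View pics/w27.png

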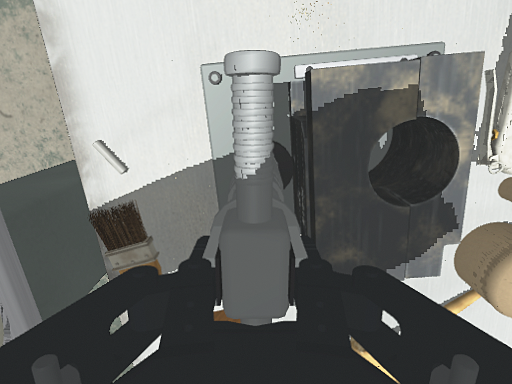

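View pics/s27f.png

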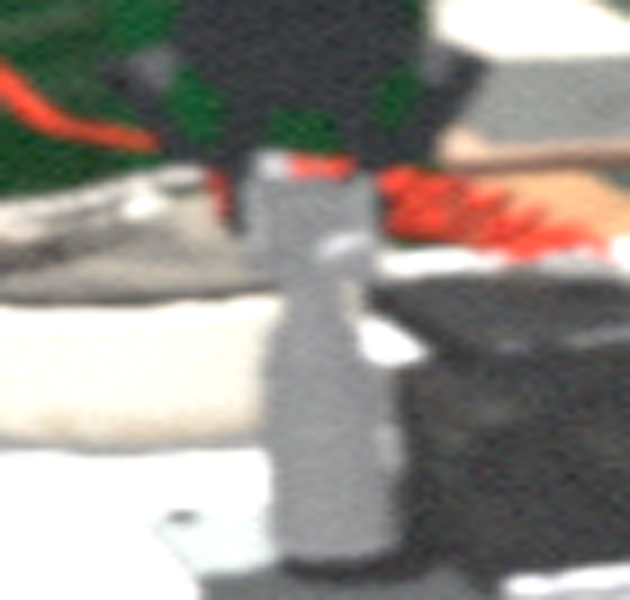

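{"fn": "jog_arm", "kwargs": {"grip_force": 120, "deltas": [{"x":0,"y":0,"z":0,"twist":-3,"fingers":0.1},{"x":0,"y":0,"z":0,"twist":-5,"fingers":0.1},{"x":0,"y":0,"z":0,"twist":-5,"fingers":0.1}]}}

```text
time: 22.05
ee_pos: [0.5028, 0.1761, 0.2138]
tcp_rot: [-18.4, 87.9, -118.7]
wrist_force: [0.1, -1.3, -0.4]
opening: 0.0286
```

```bash
python3 - <<'E'
from h import *
o=bot.get_obs();p=o['ee_pos'];print(o['time'],p,o['wrist_force'],o['torque'],o['opening'])
R=Ro.from_euler('xyz',o['tcp_rot'],degrees=True).as_matrix();print(np.degrees(np.arctan2(R[1,2],R[0,2])))
w=cam("wrist","w28")
im=np.clip(w['image'].astype(float)*1.5,0,255).astype(np.uint8)
cv2.imwrite("pics/w28c.png",cv2.resize(im[30:290,190:510,::-1],None,fx=2.4,fy=2.3,interpolation=cv2.INTER_CUBIC))
E
```

```text
22.05 [0.50276189 0.17608184 0.21383507] [ 0.09828105 -1.2596964  -0.39667454] [-0.28035237  0.04442594  1.50869441] 0.028563353179543872
-100.213603094494
```

View pics/w28c.png

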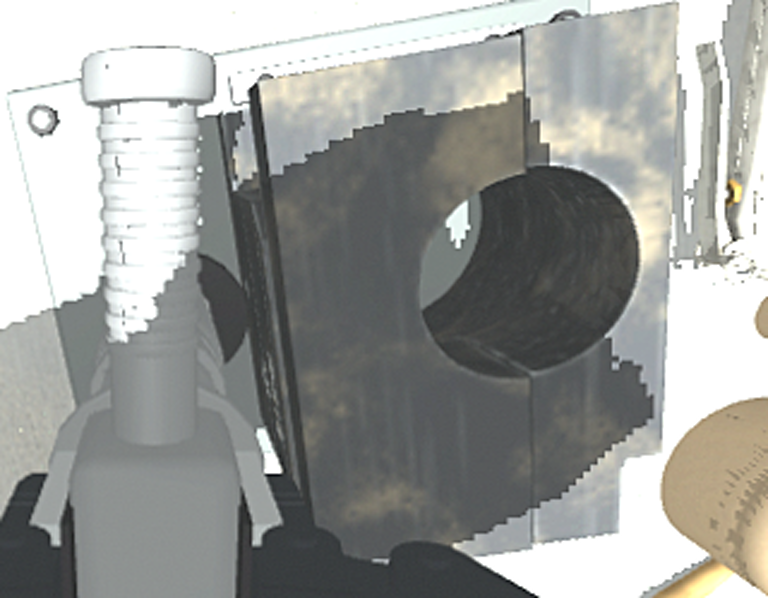

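{"fn": "jog_arm", "kwargs": {"grip_force": 120, "deltas": [{"x":0,"y":0,"z":0,"twist":-3,"fingers":0.1},{"x":0,"y":0,"z":0,"twist":-6,"fingers":0.1},{"x":0,"y":0,"z":0,"twist":-6,"fingers":0.1},{"x":0,"y":0,"z":0,"twist":-6,"fingers":0.1}]}}

```text
time: 22.5
ee_pos: [0.5028, 0.1761, 0.214]
tcp_rot: [-18.0, 87.9, -124.1]
wrist_force: [-0.8, -1.5, -0.3]
opening: 0.0286
```

```bash
python3 - <<'E'
from h import *
o=bot.get_obs();p=o['ee_pos'];print(o['time'],p,o['wrist_force'],o['torque'],o['opening'],o['q'])
R=Ro.from_euler('xyz',o['tcp_rot'],degrees=True).as_matrix();print(np.degrees(np.arctan2(R[1,2],R[0,2])))
w=cam("wrist","w29");s=cam("side","s29")
im=np.clip(s['image'].astype(float)*1.6,0,255).astype(np.uint8)
cv2.imwrite("pics/s29f.png",cv2.resize(im[100:200,145:215,::-1],None,fx=9,fy=6,interpolation=cv2.INTER_CUBIC))
E
```

```text
22.5 [0.50280738 0.17612026 0.21395871] [-0.83327818 -1.47359925 -0.32119206] [-0.2740156  -0.04947802  2.26654555] 0.028568998842153335 [ 19.92354298   3.68129234   4.86208118  92.87526512  -1.23162407
 125.95914189]
-106.00610469080738
```

View pics/w29.png

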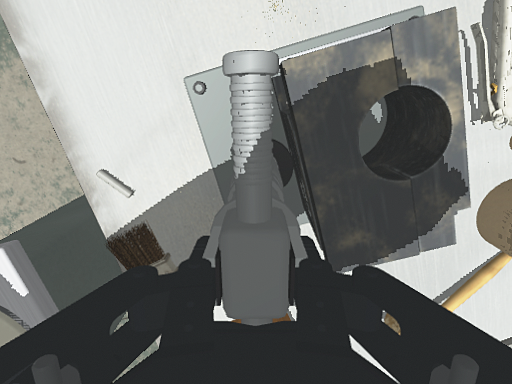

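View pics/s29f.png

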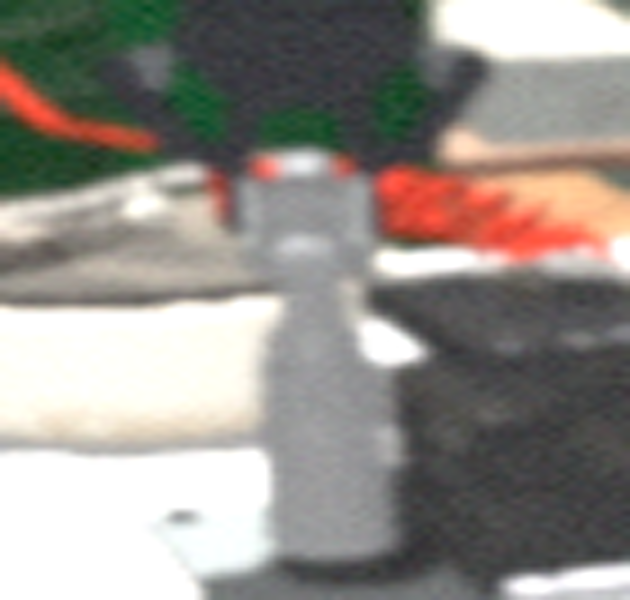

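{"fn": "jog_arm", "kwargs": {"grip_force": 120, "deltas": [{"x":0,"y":0,"z":0,"twist":3,"fingers":0.1},{"x":0,"y":0,"z":0,"twist":6,"fingers":0.1},{"x":0,"y":0,"z":0,"twist":9,"fingers":0.1},{"x":0,"y":0,"z":0,"twist":12,"fingers":0.1},{"x":0,"y":0,"z":0,"twist":12,"fingers":0.1}]}}

```text
time: 23.1
ee_pos: [0.5027, 0.176, 0.2139]
tcp_rot: [-18.8, 87.9, -112.9]
wrist_force: [-1.3, -0.9, -0.6]
opening: 0.0283
```

```bash
python3 - <<'E'
from h import *
o=bot.get_obs();p=o['ee_pos'];print(o['time'],p,o['wrist_force'],o['torque'],o['opening'])
R=Ro.from_euler('xyz',o['tcp_rot'],degrees=True).as_matrix();print(np.degrees(np.arctan2(R[1,2],R[0,2])))
E
```

```text
23.1 [0.502693   0.17598354 0.21387042] [-1.31634901 -0.8945368  -0.58031949] [-0.0965382   0.26829955  0.37275854] 0.02833986124132467
-94.08611886206462
```

{"fn": "jog_arm", "kwargs": {"grip_force": 60, "deltas": [{"x":0,"y":0,"z":-1,"twist":0,"fingers":0.1},{"x":0,"y":0,"z":-2.5,"twist":0,"fingers":0.1},{"x":0,"y":0,"z":-4,"twist":0,"fingers":0.1}]}}

```text
time: 23.4
ee_pos: [0.503, 0.1761, 0.2134]
tcp_rot: [-13.3, 88.1, -107.5]
wrist_force: [-6.4, -1.6, 32.0]
opening: 0.0287
```

```bash
python3 - <<'E'
from h import *
o=bot.get_obs();p=o['ee_pos'];print(o['time'],p,o['wrist_force'],o['torque'],o['opening'],o['tcp_rot'])
E
```

```text
23.4 [0.5029924  0.17610451 0.21344708] [-6.37283258 -1.64356729 32.03492082] [-0.72125838  2.21677744  0.34204562] 0.028708739232494392 [ -13.27295253   88.09316278 -107.49771192]
```

{"fn": "jog_arm", "kwargs": {"grip_force": 40, "deltas": [{"x":0,"y":0,"z":0.5,"twist":0,"fingers":0.1},{"x":0,"y":0,"z":1,"twist":0,"fingers":0.4},{"x":0,"y":0,"z":1,"twist":0,"fingers":0.6},{"x":0,"y":0,"z":1,"twist":0,"fingers":0.7},{"x":0,"y":0,"z":1,"twist":0,"fingers":0.8},{"x":0,"y":0,"z":1,"twist":0,"fingers":0.8}]}}

```text
time: 24.0
ee_pos: [0.5031, 0.1761, 0.2145]
tcp_rot: [-13.0, 88.1, -107.2]
wrist_force: [0.2, -0.3, -0.5]
opening: 0.0683
```

```bash
python3 - <<'E'
from h import *
o=bot.get_obs();p=o['ee_pos'];print(o['time'],p,o['wrist_force'],o['torque'],o['opening'],o['tcp_rot'])
w=cam("wrist","w30");s=cam("side","s30")
im=np.clip(s['image'].astype(float)*1.6,0,255).astype(np.uint8)
cv2.imwrite("pics/s30f.png",cv2.resize(im[100:200,145:215,::-1],None,fx=9,fy=6,interpolation=cv2.INTER_CUBIC))
E
```

```text
24.0 [0.5031126  0.17613978 0.21448307] [ 0.22050163 -0.28344737 -0.4788326 ] [ 0.06739191 -0.01211233 -0.01574854] 0.06832368644237607 [ -12.96631673   88.10279016 -107.20364323]
```

View pics/w30.png

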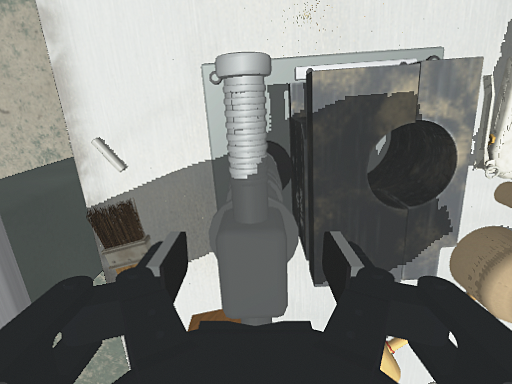

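View pics/s30f.png

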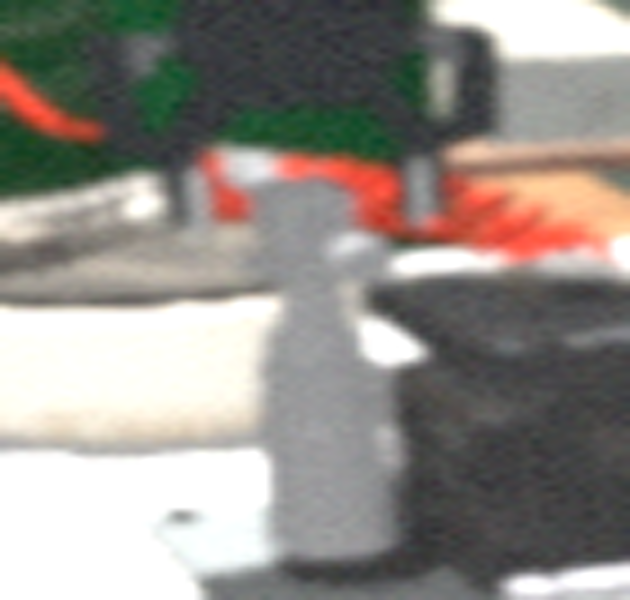

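{"fn": "jog_arm", "kwargs": {"grip_force": 40, "deltas": [{"x":0,"y":0,"z":6,"twist":0,"fingers":0.9},{"x":0,"y":0,"z":20,"twist":0,"fingers":1},{"x":0,"y":0,"z":40,"twist":0,"fingers":1},{"x":0,"y":0,"z":70,"twist":0,"fingers":1},{"x":0,"y":0,"z":100,"twist":0,"fingers":1},{"x":0,"y":0,"z":110,"twist":0,"fingers":1},{"x":0,"y":0,"z":110,"twist":0,"fingers":1}]}}

```text
time: 24.8
ee_pos: [0.5035, 0.1763, 0.3259]
tcp_rot: [-9.4, 88.2, -103.7]
wrist_force: [0.4, 0.5, -0.1]
opening: 0.0853
```

```bash
python3 - <<'E'
from h import *
o=bot.get_obs();p=o['ee_pos'];print(o['time'],p,o['wrist_force'],o['opening'])
w=cam("wrist","w31");s=cam("side","s31")
im=np.clip(s['image'].astype(float)*1.6,0,255).astype(np.uint8)
cv2.imwrite("pics/s31f.png",cv2.resize(im[100:200,145:215,::-1],None,fx=9,fy=6,interpolation=cv2.INTER_CUBIC))
E
```

```text
24.8 [0.50352084 0.1762858  0.32589584] [ 0.41567721  0.45287249 -0.05618797] 0.08527585384258488
```

View pics/w31.png

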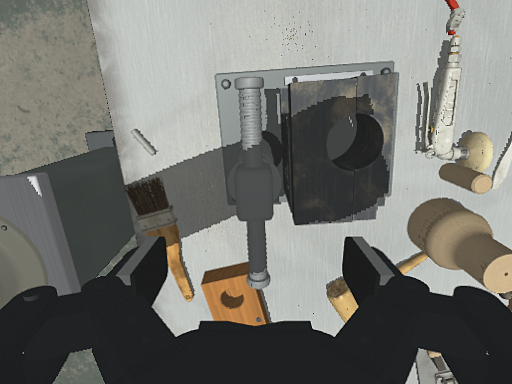

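View pics/s31f.png

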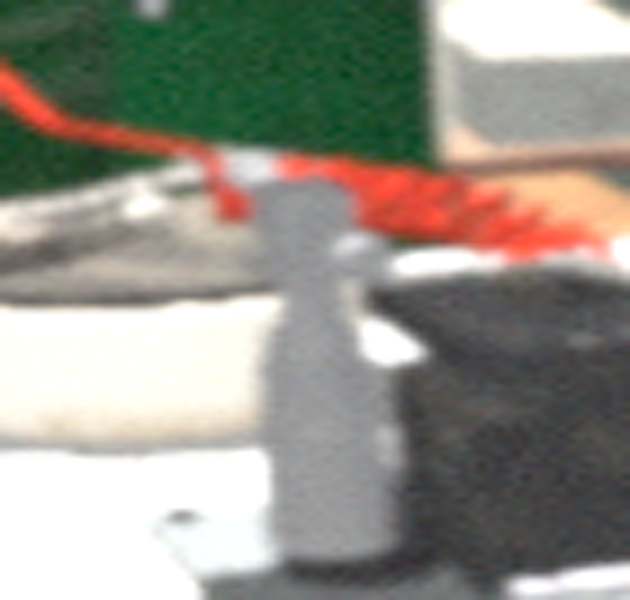

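```bash
python3 - <<'E'
from h import *
w=load("w31");a=load("w2")
im=np.clip(w['image'].astype(float)*2,0,255).astype(np.uint8)[60:240,215:405,::-1]
A=cv2.resize(im,None,fx=4.2,fy=3.3,interpolation=cv2.INTER_CUBIC)
cv2.imwrite("pics/w31c.png",A)
im=np.clip(a['image'].astype(float)*2,0,255).astype(np.uint8)[190:330,200:360,::-1]
cv2.imwrite("pics/w2g.png",cv2.resize(im,None,fx=4.5,fy=4.2,interpolation=cv2.INTER_CUBIC))
E
```

```text
(no output)
```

View pics/w31c.png

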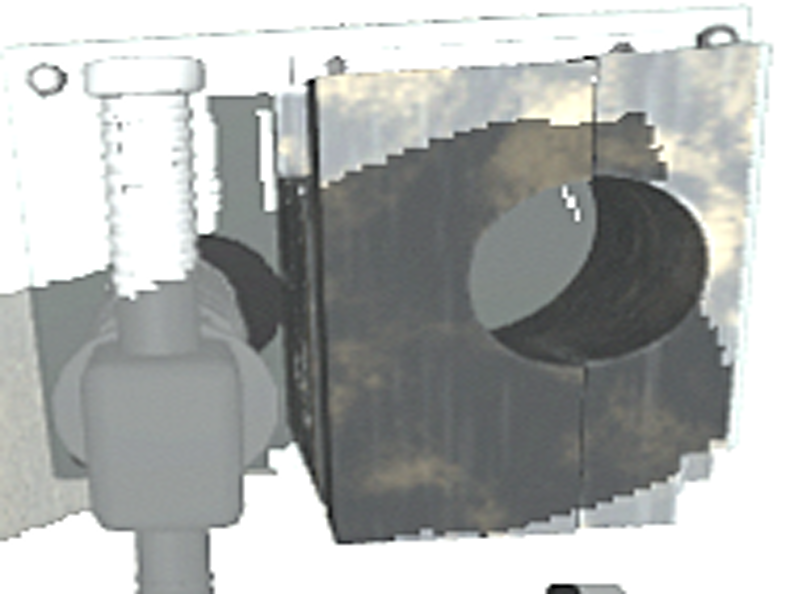

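View pics/w2g.png

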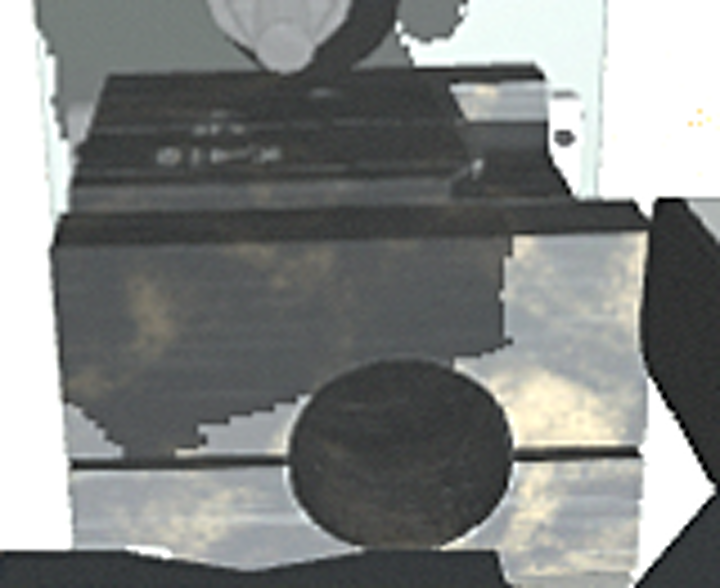

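```bash
python3 - <<'E'
from h import *
o=bot.get_obs();print(o['time'],o['qd'].round(2))
print(ticket.job_done())
E
```

```text
24.9 [-0.02  0.14 -1.31 -0.07  0.01 -0.04]
the job is handed in; nothing more can be done
None
```

I handed the job in at 24.9 s. The T-handle is clicked into the deep socket and stands on the clamp, and the box halves look shut. No verdict came back, so the results below are from my own checks.

**What I did**
- I pushed the T-handle's drive into the deep socket with up to 48 N. The lift then showed the combined weight of both, about 7.5 N, so the ball is holding the socket.
- I lowered the socket over the stud. At first it stopped on top of the hexagon, and it dropped on after about 30° of clockwise turn.
- I turned it clockwise until the torque rose steeply to 2.3 N m, well above the 1 N m the cam should need. I then eased back, pressed down, released and backed off.

**Last checks**
- A 32 N push gave only 0.4 mm of movement, and the hub was about 214 mm above the bench. Both fit the drive being fully home and the socket sitting on the washer.
- The parting line went from a dark gap of about 2–3 pixels to a hairline. The high side of the cam disc faces the box.
- The T-handle stands upright and the gripper is clear of it.
- I never touched the short socket or the other tools, but I didn't re-measure their positions at the end.

**What didn't go to plan**
- After clicking in, the T-handle pitched by about 10–15° in the grip. I stood it on the bare bench once to regrip it, and released and regripped it again on the clamp, where it stood level.
- The handle turned about 100° in all, roughly 7–10° more than the 69° of cam travel plus play would explain. I put the extra down to flex in the fingers. I judged the cam's stop from the torque and the closed gap, because I couldn't read its angle directly.

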